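Fetch the rear grill turner from a crowded hook and pack it in its fitted tray

ROBOT

A 6-joint arm with a two-finger parallel gripper is mounted at the origin on the work surface. World frame = base frame: x ahead of the robot, y to its left, z up, the work surface at z = 0. Lengths are in m, angles in rad, forces in N, time in s.
With the tool pointing down it reaches from about 0.325 to 0.9 m from the base axis. Payload 6.1 kg.
Tool frame: the origin (TCP) lies at the very end of the fingers, on their centre line; the grasp point (between the pads) lies behind it (env.pinch_z is the z of the grasp point in the tool frame, in m); z points along the fingers, y is the direction in which the jaws open and shut (so a half turn about z gives the same grasp; the last joint's range is limited). The gripper opens to 85 mm and grips with 20 to 120 N. Pads are 22 mm wide; open, the fingers measure 114 mm over their backs; the gripper's body (76 mm by 85 mm) begins 54 mm behind the grasp point. The pads swing forward as they close: fully open they stand 13 mm farther back than shut.
Start: joints at [1.191, 0.22, 1.526, -0, 1.395, -0.126], TCP at [0.157, 0.605, 0.231] pointing down, gripper open.
Joint ranges: [-2.98, 2.98], [-0.91, 2.08], [0.09, 2.57], [-1.24, 4.39], [0.2, 2.65], [-2.68, 2.68]. Speed limits (rad/s): [2.57, 2.57, 3.01, 3.14, 3.14, 3.14].

INTERFACE

Orientations are given as a unit quaternion [w, x, y, z].
In Python, from cell import env gives the robot as it stands. The module is installed in compiled form; this text tells all that it offers.
- The arm moves only by the tool arm_command, never from a script. Its argument "increments" is a list of rows, each a list of 7 numbers: the shift along the tool's x, y, z in m, then the turn, a rotation vector about the tool's x, y, z in degrees, then the finger opening in m, from 0 to 0.0854. In form: [[dx, dy, dz, rx, ry, rz, gripper], ...]. A call has 1 to 8 rows; each row shifts and turns the pose as measured when the row begins, along the tool's axes as they then stand; what a row does not reach is not made up. A row lasts 1/8 s, in which the tool goes at most 62.5 mm and 10.7 degrees, less where a joint would pass 70% of its speed; a pose out of reach is approached as far as the arm can. A call is refused whole if a number of a shift passes 0.0625 or a number of a turn 10.7, either way. A call with a gripper value outside its range is refused whole. The fingers move at their own pace and stop on an object; "force" is the grip in N (left out, the last holds). Time passes only in rows, so rows that do not move let the fingers close. It gives the time, the measured TCP pose, the force and the opening at its end, in the units of the state.
- env.get_obs(): the state, without advancing time (a new reading comes with each control period).
- env.snapshot(name): name is "side" or "top" or "wrist"; returns (picture, depth): 420x560x3 uint8, red, green, blue; 420x560 float32, m along the optical axis (not along the pixel's ray), 0 where there is no reading.
- env.calibration(name): a dict with "intrinsics" (3x3 intrinsics, pixels), "rvec" (rotation vector, rad) and "tvec" (3), from world to camera coordinates, as OpenCV has them; the wrist camera has in their place "mount" (4x4, takes a point from camera to tool coordinates, whose origin is the TCP and whose axes are the flange's). Camera axes: x right, y down, z forward; pixel columns grow to the right and rows downward; lengths in m; the calibration is good to about 2 mm. A picture is of the moment at which its call begins: read the wrist's pose just before it. calibration takes no time and is no camera call.
- env.close_job(): hands the job in, once; it reports no verdict.
The state is a dict: "t": time; "joint_pos": joint angles; "qd": joint speeds; "tau": joint torques, N m; "eef_pos": TCP position; "eef_rot": TCP orientation; "force": force on the tool from outside, world axes, zero at the start; "ft_torque": the same for the moment, N m; "grip_width": finger opening in m.
Only numpy, scipy, OpenCV 4.12 (cv2) and the standard library are available. Lean on these libraries where they do the work, as an engineer would, in place of code of your own. Each camera call takes 0.05 s, during which the arm holds its last target. There are 200 camera calls.

TASK

The red turner is needed in the fitted tray, but it hangs at the back of the crowded hook: first hang both front utensils (blue scraper and yellow palette) on the spare hook and leave them there. Then take the red turner off, lay it flat on the white board and let go, take it again by its handle, and set it down flat in the green tray, eye in the narrow pocket and blade in the wide one. Drop none of the utensils and leave the pepper mill and the salt jar where they are.

Things in the scene. Friction and masses are not known exactly. Their poses are not given: they have to be found in the camera images.
- turner_eye (a point): Red grill turner, REAR on the crowded hook (35 mm from the post axis): centre of the 22 x 30 mm hole in its eye (hanging loop, a frame 32 wide, 44 tall, 14 thick). z: up its length, blade to eye; y: across; x: thickness. From here down: handle 20 wide, 18 thick from 22 to 120 mm; 3 mm steel blade 70 wide from 120 to 200 mm. Its underside, lying, is the handle's (9 mm below its mid-plane). 0.16-0.25 kg.
- turner_grip (a point): Centre of the turner's red handle, 70 mm from the eye's centre towards the blade, close to its centre of mass (lying flat: 9 mm above its underside). Same axes as turner_eye.
- scraper_eye (a point): Blue grill scraper, one of the two FRONT utensils on the crowded hook (80 or 125 mm from the post axis, either order): centre of the 22 x 30 mm hole in its eye (hanging loop, a frame 32 wide, 44 tall, 14 thick). Axes and handle as the turner's; blade 88 mm wide from 120 to 165 mm below. 0.16-0.25 kg.
- palette_eye (a point): Narrow yellow palette, the other FRONT utensil: centre of the 22 x 30 mm hole in its eye (hanging loop, a frame 32 wide, 44 tall, 14 thick). Axes and handle as the turner's; blade 34 mm wide from 120 to 205 mm below. 0.16-0.25 kg.
- crowded_prong (a point): Fixed hook of the crowded stand (black ball on post): where prong and post axes cross, 260 mm above the table. The level round prong, 8 mm thick, runs 150 mm along this point's -x (roughly towards the robot) and ends turned up. z is up. Post 16 mm thick, ball top 20 mm above the prong axis. Utensils hang with the eye's y along this y. The two stands may swap places.
- crowded_tip (a point): End of the crowded hook's prong, on the prong's axis, 160 mm from the post axis, the farthest the hook reaches. The turned-up end rises to 13 mm above the prong's axis. A utensil hangs with its eye's centre 11 mm below the axis; to pass the end it must be raised 9 to 22 mm above its hanging height.
- spare_prong (a point): Fixed hook of the spare stand (green ball on post), empty at first: where prong and post axes cross. All sizes and axes as crowded_prong and its tip.
- board: White cutting board, fixed, 320 (its x) x 160 (its y) x 18 mm thick. Origin at the centre of its underside, on the table; its top is 18 mm above.
- tray: Green fitted tray, fixed, open above. Origin on the table under the place for the turner's handle centre. x points from the eye pocket (near end) to the blade pocket (far end). Flat floor 22 mm above the table, 94 mm wide. Home, the turner lies flat on it: eye centre at x = -70 mm, handle centre at x = y = 0, 31 mm above the table. Between x = -42 and 42 mm (yellow) no walls: the gap for fingers.
- tray_eye (a point): Centre of the tray's narrow eye pocket on its floor (axes as the tray's): 40 mm wide inside, tray x from -100 to -42 mm, closed at the near end, walls 5 to 6 mm thick and 40 mm high above the floor, too tight for fingers beside the eye.
- tray_blade (a point): Centre of the tray's wide blade pocket on its floor (axes as the tray's): 80 mm wide inside, tray x from 42 to 138 mm, closed at the far end, walls 5 to 6 mm thick and 40 mm high above the floor.
- mill: Dark wooden pepper mill, loose, 162 mm tall, 52 mm wide, standing between the far ends of board and tray; origin at its underside. A bystander.
- salt: Salt jar with a red cap, loose, 64 mm wide, 90 mm tall, between and behind the stands; origin at its underside. A bystander.
Not all that is in view belongs to the job. Of the things like the part that bears palette_eye, leave any that is pink; of the rest the larger one is meant. Of the things that look like the part that bears turner_eye, the larger one is meant.

How it is judged:
On the way, in this order (a step that is already met when the one before it is completed fails the run):
1. both front utensils (scraper and palette) hang on the spare hook, let go of and nearly still (x of scraper_eye in the frame of spare_prong between -0.148 and -0.012 m and y of scraper_eye in the frame of spare_prong between -0.012 and 0.012 m and z of scraper_eye in the frame of spare_prong between -0.02 and -0.004 m and contact force between the fingers and scraper below 0.05 N and linear speed of each of scraper, palette below 0.08 m/s and x of palette_eye in the frame of spare_prong between -0.148 and -0.012 m and y of palette_eye in the frame of spare_prong between -0.012 and 0.012 m and z of palette_eye in the frame of spare_prong between -0.02 and -0.004 m and contact force between the fingers and palette below 0.05 N), for 0.2 s.
2. the red turner lies flat on the white board, let go of (angle between turner_grip's own z axis and vertical between 1.45 and 1.69 rad and (angle between turner_grip's own x axis and vertical below 0.15 rad or angle between turner_grip's own x axis and vertical above 2.99 rad) and x of turner_grip in the frame of board between -0.14 and 0.14 m and y of turner_grip in the frame of board between -0.08 and 0.08 m and height (world z) of turner_grip below 0.034 m and contact force between the fingers and turner below 0.05 N and linear speed of turner below 0.05 m/s), for 0.2 s.
At the end, for the whole second after the job is handed in: The red turner lies flat in the green tray, eye in the narrow pocket, handle centre within 14 mm along and 10 mm across of its place, down on the floor within 6 mm, let go of and still; the scraper and the palette both hang on the spare hook's prong, let go of and nearly still (all of step 1 and angle between turner_grip's own z axis and vertical between 1.45 and 1.69 rad and (angle between turner_grip's own x axis and vertical below 0.15 rad or angle between turner_grip's own x axis and vertical above 2.99 rad) and x of turner_grip in the frame of tray between -0.014 and 0.014 m and y of turner_grip in the frame of tray between -0.01 and 0.01 m and x of turner_eye in the frame of tray below -0.05 m and z of turner_grip in the frame of tray below 0.037 m and angle between the z axis of turner_grip and the x axis of tray, either way round below 0.12 rad and contact force between the fingers and turner below 0.05 N and linear speed of turner below 0.05 m/s); the robot touches nothing.
It fails at once if the scraper or the palette is dropped or lowered off the hooks (eye's centre below 150 mm) (height (world z) of any of scraper_eye, palette_eye below 0.15 m).
It fails at once if the turner falls (faster than 1.2 m/s) (linear speed of turner above 1.2 m/s).
It fails at once if the pepper mill or the salt jar is moved by more than 30 mm (distance of any of mill, salt from where it was at the start of the episode above 0.03 m).
It also fails if it takes over 72 s, if anything falls off the work surface, if the arm or the gripper's body presses on something with over 40 N, if the wrist force passes 120 N, or if a joint passes its speed limit or range.

## Working session

There is one attempt and no reset: what is moved stays moved. The work goes in short steps, Python scripts to look and compute and a tool call to move; the robot and the scene stay as the last step left them, time stands still between calls to the robot, and variables do not carry over. Pictures are saved under pics/ and viewed, about 8 in all and at most 12, crops included, and the job is handed in when it is done.

Besides the shell and the picture viewer there is one more tool, called after "Call:" by a JSON object that holds its "method" and its "body", one argument or row to a line. arm_command: Moves the arm, as the interface text tells. Its arguments: {"type":"object","properties":{"increments":{"type":"array"},"force":{"type":"number"}},"required":["increments"]}

```bash
mkdir -p pics
cat > h.py <<'E'
import numpy as np, cv2
from cell import env
from scipy.spatial.transform import Rotation as R
def cam(name):
    c=env.calibration(name); K=np.array(c['intrinsics'])
    if name=='wrist':
        o=env.get_obs(); q=o['eef_rot']; T=np.eye(4); T[:3,:3]=R.from_quat([q[1],q[2],q[3],q[0]]).as_matrix(); T[:3,3]=o['eef_pos']
        M=T@np.array(c['mount'])
    else:
        E=np.eye(4); E[:3,:3]=cv2.Rodrigues(np.array(c['rvec'],float))[0]; E[:3,3]=np.ravel(c['tvec']); M=np.linalg.inv(E)
    return K,M
def shot(name):
    K,M=cam(name); p,d=env.snapshot(name); return p,d,K,M
def cloud(d,K,M):
    v,u=np.mgrid[:d.shape[0],:d.shape[1]]
    P=np.stack([(u-K[0,2])/K[0,0]*d,(v-K[1,2])/K[1,1]*d,d],-1)
    W=P@M[:3,:3].T+M[:3,3]; W[d==0]=np.nan; return W
def save(n,p): cv2.imwrite('pics/'+n+'.png',cv2.cvtColor(p,cv2.COLOR_RGB2BGR))
E
python3 - <<'E'
from h import *
o=env.get_obs(); print(o['eef_pos'],o['eef_rot'],o['grip_width'],env.pinch_z)
for n in('side','top'):
    p,d,K,M=shot(n); np.savez(n+'.npz',p=p,d=d,K=K,M=M); save(n+'0',p); print(n,M[:3,3],M[:3,2],K[0,0])
E
```

```text
[0.15668765 0.6043822  0.23015814] [-2.54358726e-04  1.26581895e-01  9.91955643e-01 -9.80341693e-04] 0.0855035677801778 -0.0187
side [0.11403835 0.89405843 0.78418561] [ 0.34945969 -0.78993218 -0.50387011] 399.3892299821284
top [ 0.32638268 -0.0325137   1.79755515] [ 0.13414594 -0.01220116 -0.99088647] 546.1653299824217
```

View pics/side0.png

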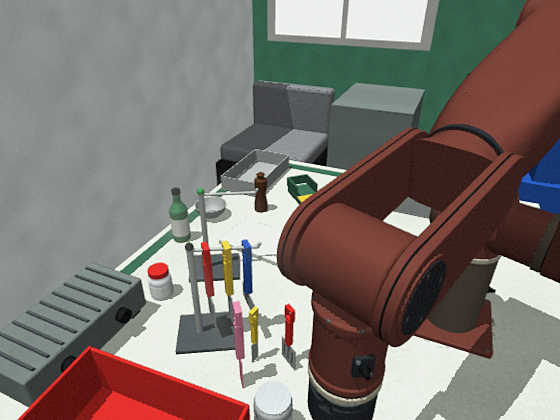

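View pics/top0.png

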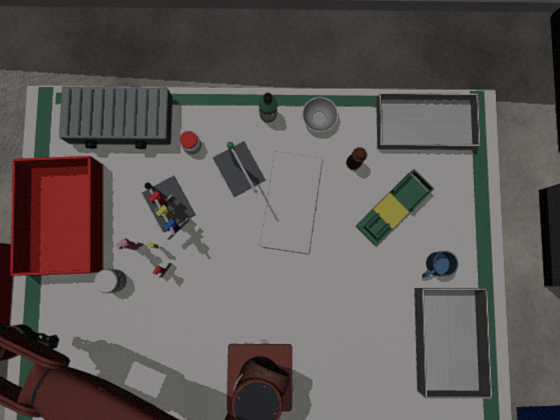

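Side view: the black-ball crowded stand has its ball at (189,246), with red at (207,268), yellow at (228,265) and blue at (248,265) on its prong. Smaller look-alikes stand in front: pink (238,330), small yellow (254,325) and small red (289,325). Top view: spare stand with green ball (230,146), salt (190,140), mill (357,158), board (292,202), tray (393,208). My candidates are the three larger utensils on the black-ball stand. Next I measure them and check the choice in a crop.

Run:
```python
from h import *
def hsv(p): return cv2.cvtColor(p,cv2.COLOR_RGB2HSV)
for n in('top','side'):
    z=np.load(n+'.npz'); p,d,K,M=[z[k] for k in 'pdKM']; W=cloud(d,K,M); H=hsv(p); h,s,v=H[...,0],H[...,1],H[...,2]
    cols={'red':((h<6)|(h>176))&(s>170)&(v>80),'yel':(h>22)&(h<33)&(s>130)&(v>70),'blue':(h>105)&(h<125)&(s>130)&(v>70),'pink':(h>155)&(h<176)&(s>60)&(v>100),'green':(h>60)&(h<90)&(s>90)}
    for c,m in cols.items():
        k,l,st,ce=cv2.connectedComponentsWithStats(m.astype(np.uint8))
        for i in range(1,k):
            if st[i,4]<12: continue
            Q=W[l==i]; Q=Q[~np.isnan(Q[:,0])]
            if len(Q): print(n,c,st[i],'med',np.median(Q,0).round(3),'min',np.percentile(Q,5,0).round(3),'max',np.percentile(Q,95,0).round(3))
z=np.load('top.npz'); p,d,K,M=[z[k] for k in 'pdKM']; W=cloud(d,K,M)
# points with z in prong band
hh=W[...,2]
for nm,(u0,u1,v0,v1) in {'crowd':(135,215,175,245),'spare':(220,290,135,230)}.items():
    sub=W[v0:v1,u0:u1]; m=(sub[...,2]>.235)&(sub[...,2]<.31)
    vs,us=np.nonzero(m); Q=sub[m]; o=np.argsort(Q[:,0])
    print(nm,len(Q)); 
    for i in o[::max(1,len(o)//25)]: print(us[i]+u0,vs[i]+v0,Q[i].round(3))
# board
bm=(abs(hh-.018)<.005); bm[:, :255]=0; bm[:,330:]=0; bm[:145]=0;bm[260:]=0
c,_=cv2.findContours(bm.astype(np.uint8),0,1); c=max(c,key=cv2.contourArea); r=cv2.minAreaRect(c); print('board px',r, W[int(r[0][1]),int(r[0][0])])
s=np.load('side.npz')['p']; t=p
a=cv2.resize(s[170:400,160:320],None,fx=2.5,fy=2.5); b=cv2.resize(t[130:290,100:300],None,fx=2,fy=2); 
o=np.zeros((575,800,3),np.uint8); o[:,:400]=a; o[:320,400:]=b; cc=t[160:260,345:445]; o[325:575,400:650]=cv2.resize(cc,None,fx=2.5,fy=2.5); save('crop1',o)
```

```text
top red [180 132  17  16 210] med [0.748 0.232 0.091] min [0.727 0.21  0.084] max [0.769 0.253 0.099]
top red [  10  156   81  120 6748] med [0.496 0.658 0.01 ] min [0.336 0.56  0.002] max [0.66  0.748 0.132]
top red [149 191  11  11  60] med [0.54  0.295 0.271] min [0.529 0.286 0.233] max [0.552 0.308 0.276]
top red [154 266   7   8  28] med [0.335 0.3   0.175] min [0.328 0.295 0.147] max [0.344 0.308 0.181]
top yel [374 193  35  35 620] med [ 0.533 -0.427  0.023] min [ 0.494 -0.466  0.016] max [ 0.574 -0.388  0.03 ]
top yel [156 205  12  11  64] med [0.5   0.272 0.271] min [0.489 0.262 0.237] max [0.512 0.286 0.278]
top yel [147 244   7   3  17] med [0.408 0.325 0.16 ] min [0.405 0.317 0.15 ] max [0.411 0.335 0.165]
top blue [163 219  12  11  64] med [0.463 0.253 0.271] min [0.45  0.241 0.009] max [0.484 0.313 0.276]
top pink [117 239  10   9  42] med [0.408 0.393 0.227] min [0.403 0.383 0.191] max [0.418 0.403 0.233]
top green [ 35  88  17  69 850] med [0.826 0.735 0.002] min [ 0.719  0.715 -0.005] max [0.935 0.754 0.009]
top green [56 93  5 10 39] med [0.912 0.69  0.002] min [ 0.
[... 3959 characters left out ...]
 [0.594 0.035 0.266]
247 176 [0.599 0.035 0.269]
245 174 [0.607 0.041 0.26 ]
245 171 [0.615 0.041 0.262]
243 169 [0.621 0.047 0.263]
242 167 [0.626 0.05  0.265]
240 165 [0.632 0.055 0.264]
241 163 [0.64  0.053 0.254]
239 160 [0.646 0.058 0.268]
236 158 [0.652 0.067 0.266]
237 156 [0.658 0.064 0.265]
235 154 [0.663 0.07  0.268]
234 152 [0.67  0.073 0.262]
233 149 [0.678 0.076 0.268]
232 148 [0.681 0.079 0.267]
232 146 [0.682 0.078 0.284]
233 147 [0.684 0.076 0.267]
230 145 [0.686 0.084 0.281]
228 144 [0.689 0.089 0.28 ]
232 143 [0.692 0.078 0.281]
board px ((290.760009765625, 202.17999267578125), (49.638893127441406, 96.59078979492188), 8.130102157592773) [ 0.55818292 -0.09644599  0.02008787]
```

View pics/crop1.png

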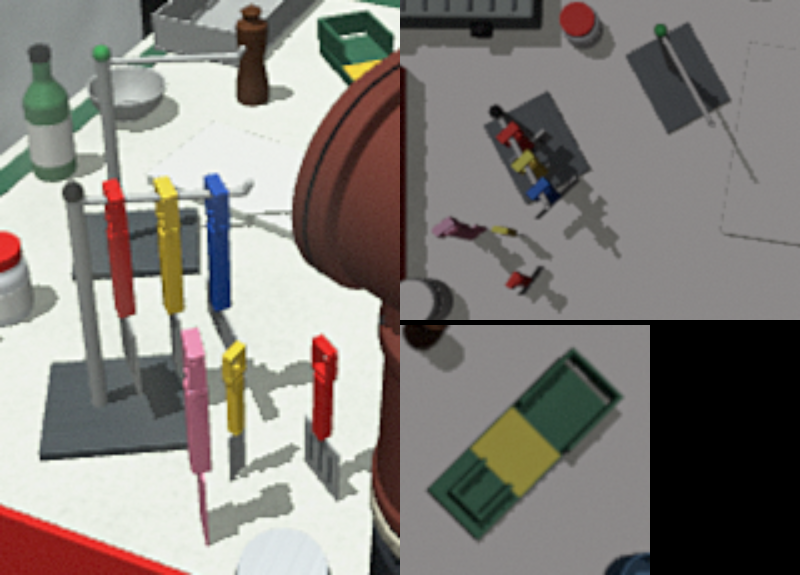

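The crop confirms the choice: the large red, yellow and blue utensils hang on the black-ball stand in that order from the post, with blue in front. The small red and yellow and the pink one stand separately, and I leave those. Next I work out the hook frames and the first move, gripping each eye from above with the fingers either side of the prong.

```bash
cat >> h.py <<'E'
def pose():
    o=env.get_obs(); q=o['eef_rot']; return np.array(o['eef_pos']),R.from_quat([q[1],q[2],q[3],q[0]]),o
def Rdown(yawy):  # tool z down, tool y at yaw
    a=np.radians(yawy); y=np.array([np.cos(a),np.sin(a),0]); z=np.array([0,0,-1.]); return R.from_matrix(np.stack([np.cross(y,z),y,z],1))
def plan(wps,pos=None,rot=None):
    """wps: list of (p,Rot or None,n)"""
    p,r,o=pose()
    if pos is not None: p=pos
    if rot is not None: r=rot
    for P,Q,n in wps:
        P=np.array(P,float); Q=r if Q is None else Q
        rv=(r.inv()*Q).as_rotvec()/n; D=(P-p)/n
        print('--to',P.round(3),'n',n)
        for i in range(n):
            rr=r*R.from_rotvec(rv*i)
            s=rr.inv().apply(D); print([*(float(x) for x in s.round(4)),*(float(x) for x in np.degrees(rv).round(2))])
        p,r=P,Q
C=np.array([.570,.312]); uc=np.array([np.cos(np.radians(28.6)),np.sin(np.radians(28.6))])
E
python3 - <<'E'
from h import *
z=np.load('top.npz'); W=cloud(z['d'],z['K'],z['M'])[135:230,220:290]
m=(W[...,2]>.25)&(W[...,2]<.274); Q=W[m]; 
l=cv2.fitLine(Q[:,:2].astype(np.float32),cv2.DIST_HUBER,0,.01,.01).ravel(); print('spare fit',l,np.degrees(np.arctan2(l[1],l[0])),len(Q),Q[:,0].min())
E3=np.array([[.540,.295],[.5,.272],[.463,.253],[.567,.312]]); l=cv2.fitLine(E3.astype(np.float32),2,0,.01,.01).ravel(); print(l,np.degrees(np.arctan2(l[1],l[0])))
p,d,K,M=z['p'],z['d'],z['K'],z['M']; W=cloud(d,K,M)
h=W[...,2]
# tray: floor yellow, walls; board px->world
H=cv2.cvtColor(p,cv2.COLOR_RGB2HSV)
g=((H[...,0]>60)&(H[...,0]<90)&(H[...,1]>90)|(H[...,0]>22)&(H[...,0]<33)&(H[...,1]>130)).astype(np.uint8); g[:165]=0; g[250:]=0; g[:,:350]=0; g[:,440:]=0
T=W[(g>0)&(h<.035)&(h>.01)][:,:2]; r=cv2.minAreaRect(T.astype(np.float32)); print('tray floor',r)
ye=(H[...,0]>22)&(H[...,0]<33)&(H[...,1]>130); ye[:,:350]=False; r=cv2.minAreaRect(W[ye][:,:2].astype(np.float32)); print('yellow',r, W[ye].mean(0))
wl=(h>.05)&(h<.07); wl[:165]=0; wl[250:]=0; wl[:,:350]=0; wl[:,440:]=0; r=cv2.minAreaRect(W[wl][:,:2].astype(np.float32)); print('walls',r,wl.sum())
eye=C-.125*uc; print('blue eye pred',eye)
tcp=lambda e,zz: [e[0],e[1],zz-.0187]
p0,r0,o=pose()
plan([([p0[0],p0[1],.40],None,3),([eye[0],eye[1],.40],Rdown(118.6),8),([eye[0],eye[1],.33],None,2)])
E
```

```text
spare fit [0.8762751  0.4818111  0.6217517  0.04712182] 28.803753 153 0.5504554041246763
[0.86987656 0.49326944 0.5175     0.283     ] 29.555702
tray floor ((0.54081791639328, -0.4348120391368866), (0.08829493075609207, 0.25791820883750916), 44.91255569458008)
yellow ((0.7783777713775635, -1.1359944343566895), (0.7164695262908936, 1.4376357793807983), 43.92107009887695) [nan nan nan]
walls ((0.6042875647544861, -0.3985569477081299), (0.2296866774559021, 0.2545609474182129), 37.0659294128418) 307
blue eye pred [0.46025213 0.25216352]
--to [0.157 0.604 0.4  ] n 3
[0.0, -0.0001, -0.0566, 0.0, 0.0, 0.0]
[0.0, -0.0001, -0.0566, 0.0, 0.0, 0.0]
[0.0, -0.0001, -0.0566, 0.0, 0.0, 0.0]
--to [0.46  0.252 0.4  ] n 8
[-0.0478, -0.0331, 0.0, -0.01, -0.01, -5.39]
[-0.0445, -0.0374, 0.0, -0.01, -0.01, -5.39]
[-0.0407, -0.0415, 0.0, -0.01, -0.01, -5.39]
[-0.0367, -0.0451, 0.0, -0.01, -0.01, -5.39]
[-0.0323, -0.0483, 0.0, -0.01, -0.01, -5.39]
[-0.0276, -0.0512, 0.0, -0.01, -0.01, -5.39]
[-0.0226, -0.0535, 0.0, -0.01, -0.01, -5.39]
[-0.0175, -0.0554, 0.0, -0.01, -0.01, -5.39]
--to [0.46  0.252 0.33 ] n 2
[0.0, 0.0, 0.035, 0.0, 0.0, 0.0]
[0.0, 0.0, 0.035, 0.0, 0.0, 0.0]
```

Call:
{"method": "arm_command", "body": {
  "increments": [
    [0,0,-0.057,0,0,0,0.085],
    [0,0,-0.057,0,0,0,0.085],
    [0,0,-0.057,0,0,0,0.085],
    [-0.048,-0.033,0,0,0,-5.4,0.085],
    [-0.045,-0.037,0,0,0,-5.4,0.085],
    [-0.041,-0.041,0,0,0,-5.4,0.085],
    [-0.037,-0.045,0,0,0,-5.4,0.085],
    [-0.032,-0.048,0,0,0,-5.4,0.085]
  ]
}}

```text
t: 1.1
eef_pos: [0.3511, 0.3828, 0.4025]
eef_rot: [-0.002, -0.12, 0.993, -0.004]
force: [1.4, 0.9, 0.5]
grip_width: 0.0846
```

Call:
{"method": "arm_command", "body": {
  "increments": [
    [-0.028,-0.051,0,0,0,-5.4,0.085],
    [-0.023,-0.053,0,0,0,-5.4,0.085],
    [-0.018,-0.055,0,0,0,-5.4,0.085],
    [0,0,0,0,0,0,0.085]
  ]
}}

```text
t: 1.6
eef_pos: [0.4738, 0.2471, 0.4013]
eef_rot: [-0.004, -0.261, 0.965, -0.005]
force: [-0.9, 0.1, -0.8]
grip_width: 0.0852
```

Run:
```python
from h import *
p0,r0,o=pose(); print(p0,r0.as_matrix()[:,1],r0.as_matrix()[:,2],o['joint_pos'])
p,d,K,M=shot('wrist'); save('w1',p); W=cloud(d,K,M); H=cv2.cvtColor(p,cv2.COLOR_RGB2HSV); h,s,v=H[...,0],H[...,1],H[...,2]
print(M[:3,3],M[:3,2])
top=(W[...,2]>.262)&(W[...,2]<.282)
for c,m in {'red':((h<6)|(h>176))&(s>150),'yel':(h>22)&(h<33)&(s>120),'blue':(h>105)&(h<125)&(s>120)}.items():
    Q=W[m&top]; print(c,len(Q), Q.mean(0) if len(Q) else '', cv2.minAreaRect(Q[:,:2].astype(np.float32)) if len(Q)>5 else '')
eye=C-.125*uc
plan([([eye[0],eye[1],.30],Rdown(118.6),4),([eye[0],eye[1],.2303],Rdown(118.6),4)])
```

```text
[0.47378862 0.24708794 0.4012509 ] [-0.50401411  0.86367014 -0.00660809] [-0.0054413  -0.010826   -0.99992659] [ 0.33838867 -0.04421239  1.49630789 -0.00847454  1.69821966 -1.76166722]
[0.40245703 0.2056501  0.54348986] [ 0.27573155  0.15357127 -0.94888776]
red 530 [0.54087682 0.29520683 0.26910277] ((0.5504199862480164, 0.29854729771614075), (0.03690744936466217, 0.03185442462563515), 18.315631866455078)
yel 628 [0.49894385 0.27489592 0.26923899] ((0.5249478816986084, 0.29498904943466187), (0.08151228725910187, 0.032528333365917206), 37.842864990234375)
blue 699 [0.46289023 0.25443246 0.2695736 ] ((0.5090699195861816, 0.28617796301841736), (0.13564828038215637, 0.03347687050700188), 34.32850646972656)
--to [0.46  0.252 0.3  ] n 4
[0.002, 0.0025, 0.0254, -0.08, -0.14, 0.43]
[0.0021, 0.0024, 0.0254, -0.08, -0.14, 0.43]
[0.0021, 0.0024, 0.0254, -0.08, -0.14, 0.43]
[0.0022, 0.0023, 0.0254, -0.08, -0.14, 0.43]
--to [0.46  0.252 0.23 ] n 4
[0.0, 0.0, 0.0174, 0.0, 0.0, 0.0]
[0.0, 0.0, 0.0174, 0.0, 0.0, 0.0]
[0.0, 0.0, 0.0174, 0.0, 0.0, 0.0]
[0.0, 0.0, 0.0174, 0.0, 0.0, 0.0]
```

View pics/w1.png

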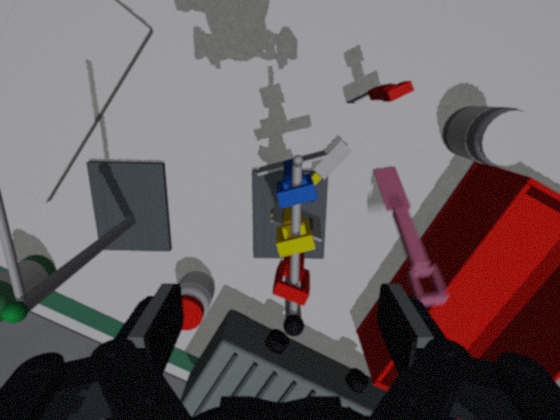

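The wrist view shows blue (295,185), yellow (295,240) and red (292,285) in a row on the vertical prong, which agrees with the top view to within 2 mm. I go down over the blue eye.

Call:
{"method": "arm_command", "body": {
  "increments": [
    [0.002,0.003,0.03,0,0,0.4,0.085],
    [0.002,0.003,0.03,0,0,0.4,0.085],
    [0.002,0.003,0.03,0,0,0.4,0.085],
    [0.002,0.003,0.02,0,0,0.4,0.085],
    [0,0,0,0,0,0,0.085]
  ]
}}

```text
t: 2.28
eef_pos: [0.454, 0.2599, 0.2883]
eef_rot: [-0.005, -0.249, 0.968, -0.003]
force: [0.6, -0.4, 0.0]
grip_width: 0.0849
```

Run:
```python
from h import *
p0,r0,o=pose(); print(p0,r0.as_matrix()[:,1],r0.as_matrix()[:,2],o['force'])
plan([([.461,.253,.2303],Rdown(118.6),4)])
```

```text
[0.45400365 0.25994446 0.28829047] [-0.48231473  0.87599277 -0.00302768] [-0.00745565 -0.00756111 -0.99994362] [ 0.56199646 -0.43047814  0.04569926]
--to [0.461 0.253 0.23 ] n 4
[-0.0008, -0.0023, 0.0145, -0.04, -0.15, 0.06]
[-0.0008, -0.0023, 0.0145, -0.04, -0.15, 0.06]
[-0.0008, -0.0023, 0.0145, -0.04, -0.15, 0.06]
[-0.0007, -0.0024, 0.0145, -0.04, -0.15, 0.06]
```

Call:
{"method": "arm_command", "body": {
  "increments": [
    [-0.0015,-0.0045,0.0145,0,0,0,0.085],
    [-0.0015,-0.0045,0.0145,0,0,0,0.085],
    [0,0,0.0145,0,0,0,0.085],
    [0,0,0.0145,0,0,0,0.085],
    [0,0,0,0,0,0,0.085]
  ]
}}

```text
t: 2.9
eef_pos: [0.4614, 0.2538, 0.2282]
eef_rot: [-0.003, -0.249, 0.968, -0.003]
force: [-0.3, -0.5, -0.5]
grip_width: 0.0849
```

Run:
```python
from h import *
p0,r0,o=pose(); print(p0,r0.as_matrix()[:,1],r0.as_matrix()[:,2],o['force'])
plan([([.461,.253,.2303],Rdown(118.6),1)])
```

```text
[0.46140962 0.25383663 0.22820584] [-0.48310471  0.87555674 -0.00319946] [-0.00515633 -0.00649918 -0.99996559] [-0.34796076 -0.46642766 -0.49845224]
--to [0.461 0.253 0.23 ] n 1
[0.0008, -0.0005, -0.0021, -0.18, -0.44, 0.29]
```

Call:
{"method": "arm_command", "body": {
  "increments": [
    [0,0,0,0,0,0,0.02],
    [0,0,0,0,0,0,0.02],
    [0,0,0,0,0,0,0.02],
    [0,0,0,0,0,0,0.02],
    [0,0,-0.008,0,0,0,0.02],
    [0,0,-0.008,0,0,0,0.02],
    [0,0,0,0,0,0,0.02]
  ],
  "force": 60
}}

```text
t: 3.78
eef_pos: [0.4621, 0.2541, 0.2467]
eef_rot: [-0.002, -0.249, 0.968, -0.002]
force: [0.0, 0.8, -2.6]
grip_width: 0.0324
```

Run:
```python
from h import *
p0,r0,o=pose(); print(p0,r0.as_matrix()[:,1],r0.as_matrix()[:,2],o['force'],o['grip_width'],o['joint_pos'])
p,d,K,M=shot('side'); save('s2',p[180:380,150:350].repeat(3,0).repeat(3,1))
```

```text
[0.46213573 0.25414767 0.24674671] [-0.4829579   0.87563682 -0.00343797] [-0.00325005 -0.00571873 -0.99997837] [ 0.00285539  0.76504716 -2.59000473] 0.03237017447521287 [ 0.35591705 -0.0198108   1.75622868 -0.00428296  1.41021534 -1.71820698]
```

View pics/s2.png

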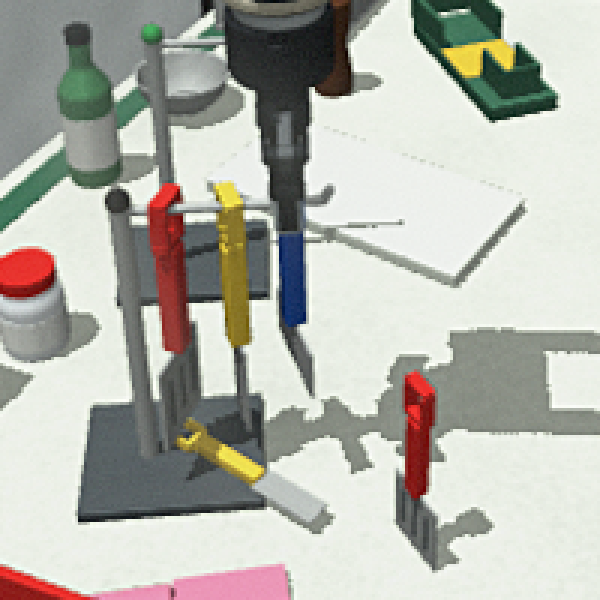

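The blue eye is held (32.4 mm, about 2.6 N) and raised off the prong. The loose look-alikes have toppled on their own. I slide blue off along tool +x.

Call:
{"method": "arm_command", "body": {
  "increments": [
    [0.004,0,0.003,0,0,0,0.02],
    [0.018,0,0,0,0,0,0.02],
    [0.018,0,0,0,0,0,0.02],
    [0.018,0,0,0,0,0,0.02],
    [0.016,0,0,0,0,0,0.02],
    [0,0,0,0,0,0,0.02]
  ]
}}

```text
t: 4.58
eef_pos: [0.3929, 0.2164, 0.2405]
eef_rot: [-0.005, -0.249, 0.968, -0.003]
force: [-0.0, 0.6, -1.6]
grip_width: 0.0326
```

Run:
```python
from h import *
p0,r0,o=pose(); print(p0,o['force'],o['grip_width'])
us=np.array([.877,.480]); S=np.array([.6862,.0828])  # spare post
# fit-line check at ball
l=np.array([.8763,.4818]);c=np.array([.6218,.0471]); print('ball on line offset',np.cross(l,np.array([.686,.084])-c))
S=c+l*np.dot(l,np.array([.686,.084])-c); print('S',S)
a=S-.20*l; zt=p0[2]
print('entry',a)
plan([([p0[0],p0[1],zt+.05],None,2),([a[0],a[1],zt+.05],Rdown(118.8),8),([a[0],a[1],zt],Rdown(118.8),2)])
```

```text
[0.39292966 0.21639785 0.24049303] [-0.02920255  0.584955   -1.57240183] 0.03261608317145785
ball on line offset 0.0014039099999999805
S [0.68667852 0.08277097]
entry [ 0.51141852 -0.01358903]
--to [0.393 0.216 0.29 ] n 2
[0.0003, -0.0001, -0.025, 0.0, 0.0, 0.0]
[0.0003, -0.0001, -0.025, 0.0, 0.0, 0.0]
--to [ 0.511 -0.014  0.29 ] n 8
[0.0009, -0.0323, 0.0001, -0.02, -0.08, 0.01]
[0.0009, -0.0323, 0.0001, -0.02, -0.08, 0.01]
[0.0009, -0.0323, 0.0001, -0.02, -0.08, 0.01]
[0.0009, -0.0323, 0.0001, -0.02, -0.08, 0.01]
[0.0009, -0.0323, 0.0, -0.02, -0.08, 0.01]
[0.0009, -0.0323, 0.0, -0.02, -0.08, 0.01]
[0.0009, -0.0323, 0.0, -0.02, -0.08, 0.01]
[0.0009, -0.0323, 0.0, -0.02, -0.08, 0.01]
--to [ 0.511 -0.014  0.24 ] n 2
[0.0, 0.0, 0.025, 0.0, 0.0, 0.0]
[0.0, 0.0, 0.025, 0.0, 0.0, 0.0]<stdin>:5: DeprecationWarning: Arrays of 2-dimensional vectors are deprecated. Use arrays of 3-dimensional vectors instead. (deprecated in NumPy 2.0)
```

Call:
{"method": "arm_command", "body": {
  "increments": [
    [0,-0.02,-0.004,0,0,0,0.02],
    [0.001,-0.034,0,0,0,0,0.02],
    [0.001,-0.034,0,0,0,0,0.02],
    [0.001,-0.034,0,0,0,0,0.02],
    [0.001,-0.034,0,0,0,0,0.02],
    [0.001,-0.034,0,0,0,0,0.02],
    [0.001,-0.034,0,0,0,0,0.02],
    [0.001,-0.025,0,0,0,0,0.02]
  ]
}}

```text
t: 5.58
eef_pos: [0.5134, -0.0096, 0.2435]
eef_rot: [-0.004, -0.251, 0.968, -0.002]
force: [0.7, -0.1, -2.9]
grip_width: 0.0327
```

Call:
{"method": "arm_command", "body": {
  "increments": [
    [0,0,0,0,0,0,0.02],
    [0,0,0,0,0,0,0.02]
  ]
}}

```text
t: 5.82
eef_pos: [0.5141, -0.0106, 0.2425]
eef_rot: [-0.004, -0.25, 0.968, -0.002]
force: [-1.0, -0.8, -1.4]
grip_width: 0.0326
```

```bash
cat >> h.py <<'E'
S=np.array([.6867,.0828]); us=np.array([.8763,.4818])
def rel(p,O,u): # coords in prong frame
    d=np.array(p[:2])-O; return np.array([d@u, -u[1]*d[0]+u[0]*d[1], p[2]-.26])
E
python3 - <<'E'
from h import *
p0,r0,o=pose(); print(p0,rel(p0,S,us),o['force'],o['grip_width'],r0.as_matrix().round(4).tolist())
a=S-.20*us; b=S-.055*us
plan([([a[0],a[1],.2437],Rdown(118.8),1),([b[0],b[1],.2437],Rdown(118.8),7)])
p,d,K,M=shot('wrist'); save('w2',p)
W=cloud(d,K,M); m=(W[...,2]>.25)&(W[...,2]<.285); 
for q in W[m][::max(1,m.sum()//400)]:
    pass
Q=W[m]; rr=np.array([rel(q,S,us) for q in Q]); k=(abs(rr[:,1])<.03)&(rr[:,0]<-.02)&(rr[:,0]>-.17)
for lo in (-.165,-.155,-.14,-.12,-.1,-.08,-.06,-.04):
    j=k&(abs(rr[:,0]-lo)<.006); print(lo,j.sum(),rr[j].mean(0).round(4) if j.sum() else '')
E
```

```text
[ 0.51408008 -0.01059855  0.24252265] [-0.19626626  0.00132313 -0.01747735] [-0.97099956 -0.80766228 -1.42678836] 0.03257600536149616 [[-0.8749, -0.4842, -0.0072], [-0.4842, 0.875, -0.0054], [0.0089, -0.0012, -1.0]]
--to [ 0.511 -0.014  0.244] n 1
[0.0038, -0.0013, -0.0011, -0.07, -0.51, 0.16]
--to [0.639 0.056 0.244] n 7
[-0.0207, 0.0, 0.0, 0.0, 0.0, 0.0]
[-0.0207, 0.0, 0.0, 0.0, 0.0, 0.0]
[-0.0207, 0.0, 0.0, 0.0, 0.0, 0.0]
[-0.0207, 0.0, 0.0, 0.0, 0.0, 0.0]
[-0.0207, 0.0, 0.0, 0.0, 0.0, 0.0]
[-0.0207, 0.0, 0.0, 0.0, 0.0, 0.0]
[-0.0207, 0.0, 0.0, 0.0, 0.0, 0.0]
-0.165 0 
-0.155 191 [-0.1535  0.0006  0.0039]
-0.14 0 
-0.12 0 
-0.1 0 
-0.08 0 
-0.06 0 
-0.04 0
```

Call:
{"method": "arm_command", "body": {
  "increments": [
    [-0.01,-0.001,-0.001,0,0,0,0.02],
    [-0.02,0,0,0,0,0,0.02],
    [-0.02,0,0,0,0,0,0.02],
    [-0.02,0,0,0,0,0,0.02],
    [0,0,0,0,0,0,0.02]
  ]
}}

```text
t: 6.5
eef_pos: [0.5786, 0.0286, 0.2437]
eef_rot: [-0.003, -0.253, 0.968, -0.002]
force: [-0.4, 0.4, -2.0]
grip_width: 0.0326
```

Run:
```python
from h import *
p0,r0,o=pose(); print(p0,rel(p0,S,us),o['force'],o['grip_width'],o['joint_pos'])
```

```text
[0.5786088  0.02856831 0.24369582] [-0.12084914  0.00455511 -0.01630418] [-0.41108997  0.44793094 -1.99722636] 0.03255266752468549 [-0.08385252  0.10779374  1.63002189 -0.00507171  1.40817065 -2.16449846]
```

Call:
{"method": "arm_command", "body": {
  "increments": [
    [-0.01,-0.004,0,0,0,0,0.02],
    [-0.018,-0.001,0,0,0,0,0.02],
    [-0.018,0,0,0,0,0,0.02],
    [-0.017,0,0,0,0,0,0.02],
    [0,0,0,0,0,0,0.02],
    [0,0,0,0,0,0,0.02]
  ]
}}

```text
t: 7.25
eef_pos: [0.6375, 0.0557, 0.2433]
eef_rot: [-0.003, -0.253, 0.968, -0.002]
force: [-0.6, 0.3, -1.8]
grip_width: 0.0324
```

Run:
```python
from h import *
p0,r0,o=pose(); print(p0,rel(p0,S,us),o['force'],o['grip_width'])
```

```text
[0.63752446 0.05570078 0.24331733] [-5.61489307e-02 -5.42760591e-05 -1.66826682e-02] [-0.55895614  0.30917996 -1.8244136 ] 0.03242379091388292
```

Call:
{"method": "arm_command", "body": {
  "increments": [
    [0,0,0.006,0,0,0,0.02],
    [0,0,0.005,0,0,0,0.02],
    [0,0,0.003,0,0,0,0.02],
    [0,0,0,0,0,0,0.02]
  ]
}}

```text
t: 7.75
eef_pos: [0.6367, 0.0549, 0.2299]
eef_rot: [-0.003, -0.252, 0.968, -0.002]
force: [-0.1, 0.6, -1.4]
grip_width: 0.0324
```

Call:
{"method": "arm_command", "body": {
  "increments": [
    [0,0,0,0,0,0,0.038],
    [0,0,0,0,0,0,0.045],
    [0,0,0,0,0,0,0.085],
    [0,0,0,0,0,0,0.085],
    [0,0,0,0,0,0,0.085]
  ]
}}

```text
t: 8.38
eef_pos: [0.6373, 0.0547, 0.2306]
eef_rot: [-0.002, -0.252, 0.968, -0.002]
force: [-0.2, -0.2, -0.1]
grip_width: 0.0852
```

Run:
```python
from h import *
p0,r0,o=pose(); print(p0,rel(p0,S,us),o['force'],o['grip_width'])
p,d,K,M=shot('side'); W=cloud(d,K,M); H=cv2.cvtColor(p,cv2.COLOR_RGB2HSV); h,s,v=H[...,0],H[...,1],H[...,2]
m=(h>105)&(h<125)&(s>120)&(W[...,0]>.4)&(W[...,0]<.8)&(W[...,2]>.05); Q=W[m]; print(m.sum(),Q.mean(0),Q.max(0),Q.min(0)); save('s3',p[120:320,130:330].repeat(3,0).repeat(3,1))
e=np.array([.499,.274]); plan([([p0[0],p0[1],.33],None,3),([e[0],e[1],.33],Rdown(118.2),8),([e[0],e[1],.2285],None,4)])
```

```text
[0.63726016 0.05469813 0.23059276] [-0.05686361 -0.00080556 -0.02940724] [-0.18239875 -0.2475097  -0.0817715 ] 0.08523775307410376
135 [0.63343101 0.08013089 0.19070452] [0.74126664 0.56785226 0.43010405] [0.58858111 0.04545878 0.0570774 ]
--to [0.637 0.055 0.33 ] n 3
[0.0002, -0.0001, -0.0331, 0.0, 0.0, 0.0]
[0.0002, -0.0001, -0.0331, 0.0, 0.0, 0.0]
[0.0002, -0.0001, -0.0331, 0.0, 0.0, 0.0]
--to [0.499 0.274 0.33 ] n 8
[0.0017, 0.0324, -0.0001, -0.03, -0.03, 0.13]
[0.0018, 0.0324, -0.0001, -0.03, -0.03, 0.13]
[0.0018, 0.0324, -0.0001, -0.03, -0.03, 0.13]
[0.0019, 0.0323, -0.0001, -0.03, -0.03, 0.13]
[0.002, 0.0323, -0.0001, -0.03, -0.03, 0.13]
[0.0021, 0.0323, -0.0, -0.03, -0.03, 0.13]
[0.0021, 0.0323, -0.0, -0.03, -0.03, 0.13]
[0.0022, 0.0323, -0.0, -0.03, -0.03, 0.13]
--to [0.499 0.274 0.228] n 4
[0.0, 0.0, 0.0254, 0.0, 0.0, 0.0]
[0.0, 0.0, 0.0254, 0.0, 0.0, 0.0]
[0.0, 0.0, 0.0254, 0.0, 0.0, 0.0]
[0.0, 0.0, 0.0254, 0.0, 0.0, 0.0]
```

View pics/s3.png

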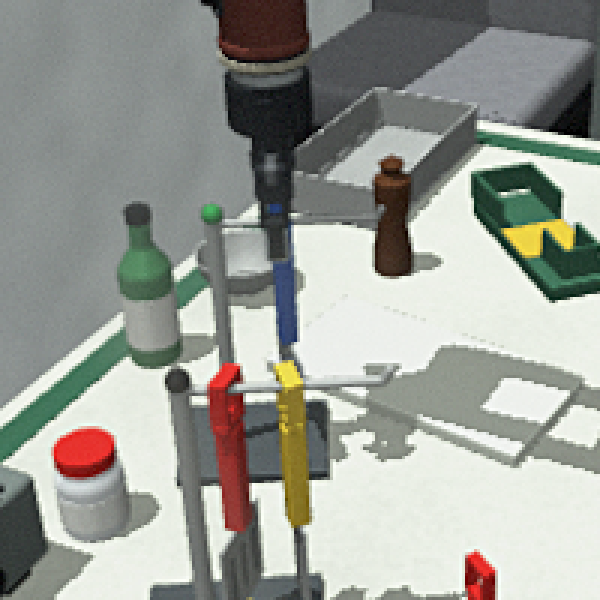

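The crop shows the scraper at (285,300), hanging on the spare prong and let go. Next is yellow.

Call:
{"method": "arm_command", "body": {
  "increments": [
    [0,0,-0.033,0,0,0,0.085],
    [0,0,-0.033,0,0,0,0.085],
    [0,0,-0.033,0,0,0,0.085],
    [0.002,0.045,0,0,0,0.2,0.085],
    [0.002,0.045,0,0,0,0.2,0.085],
    [0.002,0.045,0,0,0,0.2,0.085],
    [0.003,0.045,0,0,0,0.2,0.085],
    [0.003,0.045,0,0,0,0.2,0.085]
  ]
}}

```text
t: 9.43
eef_pos: [0.517, 0.2491, 0.3315]
eef_rot: [-0.002, -0.24, 0.971, -0.002]
force: [0.2, 0.3, -1.3]
grip_width: 0.0848
```

Call:
{"method": "arm_command", "body": {
  "increments": [
    [0.003,0.02,0,0,0,0,0.085],
    [0,0,0,0,0,0,0.085],
    [0,0,0,0,0,0,0.085]
  ]
}}

```text
t: 9.8
eef_pos: [0.504, 0.267, 0.3318]
eef_rot: [-0.001, -0.242, 0.97, -0.002]
force: [-0.2, -0.7, -0.2]
grip_width: 0.085
```

Run:
```python
from h import *
p0,r0,o=pose(); print(p0,o['force'],o['grip_width'])
e=np.array([.499,.274]); plan([([e[0],e[1],.2285],Rdown(118.2),5)])
```

```text
[0.5039767  0.2670111  0.33183293] [-0.16350851 -0.69167481 -0.16261813] 0.08498183027678581
--to [0.499 0.274 0.228] n 5
[0.0001, 0.0018, 0.0207, -0.05, -0.04, -0.03]
[0.0002, 0.0018, 0.0207, -0.05, -0.04, -0.03]
[0.0002, 0.0018, 0.0207, -0.05, -0.04, -0.03]
[0.0002, 0.0017, 0.0207, -0.05, -0.04, -0.03]
[0.0002, 0.0017, 0.0207, -0.05, -0.04, -0.03]
```

Call:
{"method": "arm_command", "body": {
  "increments": [
    [0,0.004,0.016,0,0,0,0.085],
    [0,0.004,0.022,0,0,0,0.085],
    [0,0,0.022,0,0,0,0.085],
    [0,0,0.022,0,0,0,0.085],
    [0,0,0.021,0,0,0,0.085],
    [0,0,0,0,0,0,0.085],
    [0,0,0,0,0,0,0.085]
  ]
}}

```text
t: 10.68
eef_pos: [0.502, 0.2669, 0.2188]
eef_rot: [-0.004, -0.237, 0.971, -0.004]
force: [-0.3, 0.9, -0.7]
grip_width: 0.0851
```

Run:
```python
from h import *
p0,r0,o=pose(); print(p0,o['force'],o['grip_width'])
e=np.array([.499,.274]); plan([([e[0],e[1],.2285],Rdown(118.2),1)])
```

```text
[0.50201139 0.26692352 0.21875578] [-0.3313565   0.90624515 -0.72003789] 0.0850939558326193
--to [0.499 0.274 0.228] n 1
[-0.0005, 0.0076, -0.0098, -0.28, -0.56, -0.77]
```

Call:
{"method": "arm_command", "body": {
  "increments": [
    [0,0.007,-0.009,-0.3,-0.5,-0.7,0.085],
    [0,0,0,0,0,0,0.085]
  ]
}}

```text
t: 10.92
eef_pos: [0.4997, 0.2737, 0.2301]
eef_rot: [0.001, -0.243, 0.97, 0.001]
force: [-0.3, 0.1, 0.6]
grip_width: 0.085
```

Call:
{"method": "arm_command", "body": {
  "increments": [
    [0,0,0,0,0,0,0.02],
    [0,0,0,0,0,0,0.02],
    [0,0,0,0,0,0,0.02],
    [0,0,0,0,0,0,0.02],
    [0,0,0,0,0,0,0.02]
  ]
}}

```text
t: 11.55
eef_pos: [0.5004, 0.2743, 0.2321]
eef_rot: [0.003, -0.243, 0.97, 0.001]
force: [-0.9, -0.3, 1.0]
grip_width: 0.0325
```

Call:
{"method": "arm_command", "body": {
  "increments": [
    [0,0,-0.007,0,0,0,0.02],
    [0,0,-0.007,0,0,0,0.02],
    [0,0,0,0,0,0,0.02],
    [0,0,0,0,0,0,0.02]
  ]
}}

```text
t: 12.05
eef_pos: [0.4997, 0.274, 0.2458]
eef_rot: [0.002, -0.243, 0.97, 0.001]
force: [0.6, -0.1, -1.7]
grip_width: 0.0325
```

Run:
```python
from h import *
p0,r0,o=pose(); print(p0,rel(p0,C,uc),o['force'],o['grip_width'],r0.as_matrix().round(3).tolist())
```

```text
[0.49965837 0.27395054 0.2457971 ] [-0.07997272  0.00026518 -0.0142029 ] [ 0.56746766 -0.05745313 -1.66862341] 0.03247842837837789 [[-0.882, -0.472, 0.003], [-0.472, 0.882, 0.002], [-0.003, 0.0, -1.0]]
```

Call:
{"method": "arm_command", "body": {
  "increments": [
    [0.01,0,-0.002,0,0,0,0.02],
    [0.02,0,0,0,0,0,0.02],
    [0.02,0,0,0,0,0,0.02],
    [0,0,0,0,0,0,0.02]
  ]
}}

```text
t: 12.55
eef_pos: [0.4526, 0.2489, 0.247]
eef_rot: [0.001, -0.243, 0.97, 0.0]
force: [0.3, 0.5, -1.7]
grip_width: 0.0322
```

Run:
```python
from h import *
p0,r0,o=pose(); print(p0,rel(p0,C,uc),o['force'],o['grip_width'])
```

```text
[0.45259165 0.24890157 0.24699573] [-0.13328724  0.00080307 -0.01300427] [ 0.25295816  0.45867102 -1.73024448] 0.03222812290583463
```

Call:
{"method": "arm_command", "body": {
  "increments": [
    [0.015,-0.001,0,0,0,0,0.02],
    [0.02,0,0,0,0,0,0.02],
    [0.02,0,0,0,0,0,0.02],
    [0.012,0,0,0,0,0,0.02],
    [0,-0.02,0,0,0,0,0.02],
    [0,-0.034,0,0,0,0,0.02],
    [0,-0.034,0,0,0,0,0.02],
    [0,-0.034,0,0,0,0,0.02]
  ]
}}

```text
t: 13.55
eef_pos: [0.4531, 0.1078, 0.2484]
eef_rot: [0.004, -0.246, 0.969, 0.001]
force: [1.2, 0.4, -1.3]
grip_width: 0.0325
```

Call:
{"method": "arm_command", "body": {
  "increments": [
    [0,-0.034,0,0,0,0,0.02],
    [0,-0.034,0,0,0,0,0.02],
    [0,-0.034,0,0,0,0,0.02],
    [0,-0.02,0,0,0,0,0.02],
    [0,0,0,0,0,0,0.02],
    [0,0,0,0,0,0,0.02]
  ]
}}

```text
t: 14.3
eef_pos: [0.5149, -0.0044, 0.2488]
eef_rot: [0.005, -0.244, 0.97, 0.001]
force: [-0.5, -0.3, -1.9]
grip_width: 0.0323
```

Run:
```python
from h import *
p0,r0,o=pose(); print(p0,rel(p0,S,us),o['force'],o['grip_width'])
a=S-.195*us; b=S-.11*us
plan([([a[0],a[1],.2476],Rdown(118.8),1),([b[0],b[1],.2476],Rdown(118.8),5)])
```

```text
[ 0.51488905 -0.00435599  0.24881191] [-0.19254969  0.00640372 -0.01118809] [-0.52402638 -0.25107022 -1.87543492] 0.03233556276713823
--to [ 0.516 -0.011  0.248] n 1
[0.0024, -0.0064, 0.0012, 0.0, 0.58, -0.55]
--to [0.59  0.03  0.248] n 5
[-0.017, 0.0, 0.0, 0.0, 0.0, 0.0]
[-0.017, 0.0, 0.0, 0.0, 0.0, 0.0]
[-0.017, 0.0, 0.0, 0.0, 0.0, 0.0]
[-0.017, 0.0, 0.0, 0.0, 0.0, 0.0]
[-0.017, 0.0, 0.0, 0.0, 0.0, 0.0]
```

Call:
{"method": "arm_command", "body": {
  "increments": [
    [0,-0.006,0.001,0,0.6,-0.6,0.02],
    [0,0,0,0,0,0,0.02]
  ]
}}

```text
t: 14.55
eef_pos: [0.5175, -0.0084, 0.2479]
eef_rot: [-0.0, -0.251, 0.968, 0.0]
force: [0.1, 0.8, -2.4]
grip_width: 0.0324
```

Call:
{"method": "arm_command", "body": {
  "increments": [
    [-0.012,0,0,0,0,0,0.02],
    [-0.018,0,0,0,0,0,0.02],
    [-0.016,0,0,0,0,0,0.02],
    [0,0,0,0,0,0,0.02]
  ]
}}

```text
t: 15.05
eef_pos: [0.5603, 0.0168, 0.2481]
eef_rot: [0.0, -0.251, 0.968, 0.0]
force: [-0.9, -0.2, -1.4]
grip_width: 0.0323
```

Run:
```python
from h import *
p0,r0,o=pose(); print(p0,rel(p0,S,us),o['force'],o['grip_width'])
```

```text
[0.56033993 0.0168026  0.24806386] [-0.14252688  0.00304676 -0.01193614] [-0.86740594 -0.19516584 -1.42743029] 0.03233060468082852
```

Call:
{"method": "arm_command", "body": {
  "increments": [
    [-0.008,-0.003,0,0,0,0,0.02],
    [-0.016,0,0,0,0,0,0.02],
    [-0.012,0,0,0,0,0,0.02],
    [0,0,0,0,0,0,0.02],
    [0,0,0.005,0,0,0,0.02],
    [0,0,0.005,0,0,0,0.02],
    [0,0,0.003,0,0,0,0.02],
    [0,0,0,0,0,0,0.02]
  ]
}}

```text
t: 16.05
eef_pos: [0.5945, 0.0323, 0.2333]
eef_rot: [-0.001, -0.251, 0.968, 0.0]
force: [0.2, 0.6, -1.3]
grip_width: 0.0325
```

Run:
```python
from h import *
p0,r0,o=pose(); print(p0,rel(p0,S,us),o['force'],o['grip_width'])
```

```text
[0.59454783 0.03234888 0.23326082] [-0.1050603   0.0001886  -0.02673918] [ 0.15511135  0.58603625 -1.33794332] 0.03245252986485522
```

Call:
{"method": "arm_command", "body": {
  "increments": [
    [0,0,0.001,0,0,0,0.036],
    [0,0,0,0,0,0,0.042],
    [0,0,0,0,0,0,0.085],
    [0,0,0,0,0,0,0.085],
    [0,0,0,0,0,0,0.085],
    [0,0,-0.03,0,0,0,0.085],
    [0,0,-0.04,0,0,0,0.085],
    [0,0,-0.04,0,0,0,0.085]
  ]
}}

```text
t: 17.05
eef_pos: [0.5932, 0.0323, 0.3418]
eef_rot: [-0.004, -0.251, 0.968, 0.001]
force: [0.5, -0.6, 0.8]
grip_width: 0.0852
```

Run:
```python
from h import *
p0,r0,o=pose(); print(p0,o['force'],o['grip_width'],o['joint_pos'],o['t'])
p,d,K,M=shot('side'); W=cloud(d,K,M); H=cv2.cvtColor(p,cv2.COLOR_RGB2HSV); h,s,v=H[...,0],H[...,1],H[...,2]
for n,m in {'blue':(h>105)&(h<125)&(s>120),'yel':(h>22)&(h<33)&(s>120)}.items():
    m=m&(W[...,0]>.54)&(W[...,0]<.72)&(W[...,1]>0)&(W[...,1]<.15)&(W[...,2]>.05)&(W[...,2]<.3); Q=W[m]; print(n,m.sum(),[rel(q,S,us).round(3) for q in (np.median(Q,0),)],Q[:,2].max(),Q[:,2].min())
save('s4',p)
# FK fit from known (r,z,joints) with tool ~ down: wrist data
from scipy.optimize import least_squares
D=[([1.191,.22,1.526,0,1.395,-.126],[.15668,.60438,.23016]),([.33838867,-.04421239,1.49630789,-.00847454,1.69821966,-1.76],[.47378862,.24708794,.4012509]),([.35591705,-.0198108,1.75622868,-.00428,1.41021534,-1.718],[.46213573,.25414767,.24674671]),([-.08385252,.10779374,1.63002189,-.00507,1.40817,-2.164],[.5786088,.02856831,.24369582]),(list(o['joint_pos']),list(p0))]
for q,e in D: print('ang',np.arctan2(e[1],e[0])-q[0],'r,z',np.hypot(e[0],e[1]).round(4),round(e[2],4),'sum',round(q[1]+q[2]+q[4],4))
```

```text
[0.59316277 0.03230288 0.34184358] [ 0.48374893 -0.58319989  0.78755089] 0.08516901315666739 [-7.82829125e-02  1.04929938e-01  1.45182255e+00 -2.68241298e-05
  1.59284210e+00 -2.15638894e+00] 17.05
blue 231 [array([-0.06 ,  0.011, -0.045])] 0.2747488788905854 0.13198743496147802
yel 285 [array([-0.106,  0.011, -0.045])] 0.27456278813795376 0.1326728074710658
ang 0.12613945716532293 r,z 0.6244 0.2302 sum 3.141
ang 0.14232253272478745 r,z 0.5343 0.4013 sum 3.1503
ang 0.1468813349762919 r,z 0.5274 0.2467 sum 3.1466
ang 0.13318659379349934 r,z 0.5793 0.2437 sum 3.146
ang 0.13268787899324033 r,z 0.594 0.3418 sum 3.1496
```

Both front utensils now hang on the spare prong, at x = −60 and −106 mm. For the turner I need the tool pitched forward, so I test the arm's wrist range by tilting at a safe height in front of the crowded hook.

```bash
cat >> h.py <<'E'
def Rpitch(az,el):  # tool z pointing azimuth az, el deg below horizontal; tool y at az+90 
    a,e=np.radians([az,el]); z=np.array([np.cos(a)*np.cos(e),np.sin(a)*np.cos(e),-np.sin(e)]); y=np.array([-np.sin(a),np.cos(a),0]); return R.from_matrix(np.stack([np.cross(y,z),y,z],1))
E
python3 - <<'E'
from h import *
plan([([.43,.235,.37],Rpitch(28.6,80),6),([.43,.235,.37],Rpitch(28.6,45),4)])
E
```

```text
--to [0.43  0.235 0.37 ] n 6
[0.0076, 0.0429, -0.0036, -0.0, -1.65, 0.08]
[0.0076, 0.0429, -0.0038, -0.0, -1.65, 0.08]
[0.0075, 0.0429, -0.004, -0.0, -1.65, 0.08]
[0.0075, 0.0429, -0.0042, -0.0, -1.65, 0.08]
[0.0074, 0.0429, -0.0044, -0.0, -1.65, 0.08]
[0.0073, 0.0429, -0.0046, -0.0, -1.65, 0.08]
--to [0.43  0.235 0.37 ] n 4
[0.0, 0.0, 0.0, 0.0, -8.75, -0.0]
[0.0, 0.0, 0.0, 0.0, -8.75, -0.0]
[0.0, 0.0, 0.0, 0.0, -8.75, -0.0]
[0.0, 0.0, 0.0, 0.0, -8.75, -0.0]
```

Call:
{"method": "arm_command", "body": {
  "increments": [
    [0.008,0.043,-0.004,0,-1.7,0,0.085],
    [0.008,0.043,-0.004,0,-1.7,0,0.085],
    [0.008,0.043,-0.004,0,-1.7,0,0.085],
    [0.008,0.043,-0.004,0,-1.7,0,0.085],
    [0.007,0.043,-0.004,0,-1.7,0,0.085],
    [0.007,0.043,-0.005,0,-1.7,0,0.085],
    [0,0,0,0,0,0,0.085]
  ]
}}

```text
t: 17.98
eef_pos: [0.4247, 0.2399, 0.3728]
eef_rot: [0.093, -0.249, 0.964, 0.023]
force: [-0.4, -0.4, -0.3]
grip_width: 0.0849
```

Call:
{"method": "arm_command", "body": {
  "increments": [
    [0,0,0,0,-8.8,0,0.085],
    [0,0,0,0,-8.8,0,0.085],
    [0,0,0,0,-8.8,0,0.085],
    [0,0,0,0,-8.8,0,0.085],
    [0,0,0,0,0,0,0.085],
    [0,0,0,0,0,0,0.085]
  ]
}}

```text
t: 18.73
eef_pos: [0.4279, 0.2372, 0.3721]
eef_rot: [0.386, -0.229, 0.888, 0.096]
force: [-0.7, -0.0, 0.6]
grip_width: 0.0851
```

Run:
```python
from h import *
from scipy.optimize import least_squares
p0,r0,o=pose(); print(p0,r0.as_matrix()[:,2],r0.as_matrix()[:,1],o['joint_pos'])
import json
json.dump([list(map(float,o['joint_pos'])),list(map(float,p0)),r0.as_quat().tolist()],open('tilt.json','w'))
D=[([1.191,.22,1.526,0,1.395,-.126],[.15668,.60438,.23016]),([.33838867,-.04421239,1.49630789,-.00847454,1.69821966,-1.76],[.47378862,.24708794,.4012509]),([.35591705,-.0198108,1.75622868,-.00428,1.41021534,-1.718],[.46213573,.25414767,.24674671]),([-.08385252,.10779374,1.63002189,-.00507,1.40817,-2.164],[.5786088,.02856831,.24369582]),([-.0783,.10493,1.45182,0,1.59284,-2.156],[.59316,.0323,.34184]),(list(o['joint_pos']),list(p0))]
def fk(q,x):
    h,a,L1,L2,b,L,off=x
    r=R.from_euler('z',q[0]); T=r; p=r.apply([a,off,h])
    T=T*R.from_euler('y',q[1]); p=p+T.apply([0,0,L1]); T=T*R.from_euler('y',q[2]); p=p+T.apply([b,0,L2])
    T=T*R.from_euler('z',q[3])*R.from_euler('y',q[4]); p=p+T.apply([0,0,L]); return p,T
f=lambda x: np.concatenate([fk(q,x)[0]-e for q,e in D]+[.02*(np.array(x)-x0)])
x0=np.array([.4,0.05,.45,.4,0,.3,.078])
s=least_squares(f,x0); print(s.x.round(4), np.abs(f(s.x)[:18]).max())
for q,e in D: print(fk(q,s.x)[1].as_matrix()[:,2].round(3),(fk(q,s.x)[0]-e).round(4))
np.save('kin.npy',s.x)
```

```text
[0.42786954 0.23715038 0.37209144] [ 0.64247024  0.34728243 -0.68310095] [-0.48122944  0.87656699 -0.00696718] [ 0.19051209 -0.87954061  2.30644089  0.27549059  0.93793788 -1.95785399]
[ 0.3115 -0.0014  0.4109  0.549   0.0531  0.3332  0.0786] 0.0012141197189440012
[ 0.     0.001 -1.   ] [0.0001 0.0004 0.0012]
[-0.005 -0.011 -1.   ] [ 0.      0.     -0.0001]
[-0.003 -0.006 -1.   ] [-0.0002 -0.     -0.0004]
[-0.005 -0.005 -1.   ] [-0.0003  0.     -0.0004]
[-0.008  0.001 -1.   ] [-0.0001  0.     -0.0002]
[ 0.642  0.347 -0.683] [ 0.0001 -0.0001 -0.    ]
```

```bash
cat > kin.py <<'E'
from h import *
from scipy.optimize import least_squares
X=np.load('kin.npy')
lo=np.array([-2.98,-.91,.09,-1.24,.2,-2.68]);hi=np.array([2.98,2.08,2.57,4.39,2.65,2.68])
def fkt(q):
    h,a,L1,L2,b,L,off=X
    T=R.from_euler('z',q[0]); p=T.apply([a,off,h]); J=[p]
    T=T*R.from_euler('y',q[1]); p=p+T.apply([0,0,L1]); J.append(p); T=T*R.from_euler('y',q[2]); p=p+T.apply([b,0,L2]); J.append(p)
    T=T*R.from_euler('z',q[3])*R.from_euler('y',q[4]); p=p+T.apply([0,0,L]); return p,T*R.from_euler('z',q[5]+np.pi/2),J
def ik(P,Q,seeds):
    out=[]
    for s in seeds:
        f=lambda q:np.concatenate([(fkt(q)[0]-P)*5,(fkt(q)[1].inv()*Q).as_rotvec()])
        r=least_squares(f,np.clip(s,lo+.01,hi-.01),bounds=(lo,hi))
        if r.cost<1e-5 and not any(np.allclose(r.x,u,atol=.02) for u in out): out.append(r.x)
    return out
rng=np.random.default_rng(0)
E
python3 - <<'E'
from kin import *
q,p,rq=__import__('json').load(open('tilt.json')); print((fkt(q)[1].inv()*R.from_quat(rq)).magnitude())
seeds=[np.array([a,b,c,d,e,f]) for a in(.3,.7) for b in(-.5,.5) for c in (2.,) for d in(0,1.5,3.1) for e in (.5,1.2) for f in(-1.6,1.6)]
for back in(.035,.125):
  for el in (0,15,30,45):
    for fl in (0,1):
      Q=Rpitch(28.6,el); Q=Q*R.from_euler('z',180*fl,degrees=True)
      g=np.array([*(C-back*uc),.179]); P=g+.0187*Q.as_matrix()[:,2]
      for s in ik(P,Q,seeds): print(back,el,fl,s.round(2),'elbow',fkt(s)[2][1].round(2),'wrist',fkt(s)[2][2].round(2))
E
```

```text
1.6243534171511173e-16
0.035 0 0 [0.24 0.3  2.43 2.86 1.18 1.68] elbow [0.1 0.1 0.7] wrist [0.26 0.14 0.18]
0.035 0 1 [ 0.24  0.3   2.43  2.86  1.18 -1.46] elbow [0.1 0.1 0.7] wrist [0.26 0.14 0.18]
0.035 15 0 [0.25 0.   2.46 2.74 0.67 1.83] elbow [-0.02  0.08  0.72] wrist [0.27 0.15 0.26]
0.035 15 1 [ 0.25  0.    2.46  2.74  0.67 -1.32] elbow [-0.02  0.08  0.72] wrist [0.27 0.15 0.26]
0.035 30 0 [ 0.27 -0.16  2.39  2.15  0.24  2.43] elbow [-0.08  0.06  0.72] wrist [0.3  0.16 0.34]
0.035 30 1 [ 0.27 -0.16  2.39  2.15  0.24 -0.71] elbow [-0.08  0.06  0.72] wrist [0.3  0.16 0.34]
0.035 45 0 [ 0.3  -0.16  2.25  0.47  0.31 -2.16] elbow [-0.09  0.06  0.72] wrist [0.34 0.19 0.4 ]
0.035 45 1 [ 0.3  -0.16  2.25  0.47  0.31  0.98] elbow [-0.09  0.06  0.72] wrist [0.34 0.19 0.4 ]
0.125 45 0 [ 0.24 -0.46  2.46  0.47  0.41 -2.19] elbow [-0.2   0.03  0.68] wrist [0.26 0.15 0.4 ]
0.125 45 1 [ 0.24 -0.46  2.46  0.47  0.41  0.95] elbow [-0.2   0.03  0.68] wrist [0.26 0.15 0.4 ]
```

Run:
```python
from kin import *
z=np.load('top.npz'); W=cloud(z['d'],z['K'],z['M'])
r=cv2.boxPoints(((290.76,202.18),(49.64,96.59),8.13)); print('board corners',[W[int(round(v)),int(round(u))].round(3)[:2].tolist() for u,v in ((r-r.mean(0))*.93+r.mean(0))])
d=.008
for el in(35,40,45,50):
  q=np.array([.24,-.46,2.46,.47,.41,-2.19])
  print('EL',el)
  Q=Rpitch(28.6,el); tz=Q.as_matrix()[:,2]
  def go(n,P,Q,q):
    s=ik(P,Q,[q]); print(n,np.round(P,3),s[0].round(2) if s else 'NONE'); return s[0] if s else q
  for dist in (75,90):
    g=np.array([*(C-.138*uc),.249-dist/1000]); P=g+d*tz
    q=go('pre',P-.08*tz,Q,q); q=go('grasp',P,Q,q); q=go('lift',P+[0,0,.016],Q,q); q=go('off',P+np.array([*(-.05*uc),.016]),Q,q)
  q=go('up',P+np.array([*(-.05*uc),.12]),Q,q)
  Q2=Rpitch(-8,90-el)*R.from_euler('z',180,degrees=True); q[5]+=3.1; q[0]-=.5
  g2=np.array([.54,-.10,.031]); q=go('lay',g2+d*Q2.as_matrix()[:,2],Q2,q); print('wrist',fkt(q)[2][2])
```

```text
board corners [[0.423, -0.006], [0.723, -0.043], [0.696, -0.196], [0.402, -0.152]]
EL 35
pre [0.397 0.218 0.215] NONE
grasp [0.455 0.249 0.169] NONE
lift [0.455 0.249 0.185] NONE
off [0.411 0.225 0.185] NONE
pre [0.397 0.218 0.2  ] NONE
grasp [0.455 0.249 0.154] NONE
lift [0.455 0.249 0.17 ] NONE
off [0.411 0.225 0.17 ] NONE
up [0.411 0.225 0.274] NONE
lay [ 0.545 -0.101  0.024] [-0.42  0.01  2.34  0.7   0.25  0.65]
wrist [ 0.35527691 -0.07403886  0.29740455]
EL 40
pre [0.4  0.22 0.22] NONE
grasp [0.454 0.249 0.169] NONE
lift [0.454 0.249 0.185] [ 0.2  -0.63  2.56  0.58  0.42 -2.31]
off [0.41  0.225 0.185] NONE
pre [0.4   0.22  0.205] NONE
grasp [0.454 0.249 0.154] NONE
lift [0.454 0.249 0.17 ] NONE
off [0.41  0.225 0.17 ] NONE
up [0.41  0.225 0.274] NONE
lay [ 0.545 -0.101  0.025] [-0.44  0.01  2.4   1.27  0.2   0.07]
wrist [ 0.33298711 -0.07090624  0.2801329 ]
EL 45
pre [0.404 0.222 0.225] NONE
grasp [0.454 0.249 0.168] [ 0.22 -0.55  2.51  0.46  0.46 -2.19]
lift [0.454 0.249 0.184] [ 0.22 -0.59  2.5   0.42  0.5  -2.14]
off [0.41  0.225 0.184] NONE
pre [0.404 0.222 0.21 ] NONE
grasp
[... 265 characters left out ...]
.06799503  0.2609652 ]
EL 50
pre [0.408 0.224 0.229] [ 0.19 -0.82  2.49  0.28  0.82 -2.01]
grasp [0.453 0.248 0.168] [ 0.24 -0.51  2.45  0.32  0.54 -2.05]
lift [0.453 0.248 0.184] [ 0.24 -0.53  2.43  0.3   0.58 -2.03]
off [0.409 0.224 0.184] [ 0.19 -0.76  2.55  0.31  0.7  -2.05]
pre [0.408 0.224 0.214] [ 0.19 -0.81  2.51  0.29  0.78 -2.02]
grasp [0.453 0.248 0.153] [ 0.24 -0.47  2.46  0.35  0.5  -2.08]
lift [0.453 0.248 0.169] [ 0.24 -0.51  2.45  0.32  0.55 -2.05]
off [0.409 0.224 0.169] [ 0.19 -0.73  2.57  0.33  0.66 -2.07]
up [0.409 0.224 0.273] [ 0.19 -0.84  2.42  0.25  0.91 -1.97]
lay [ 0.546 -0.101  0.026] [-0.48  0.06  2.48  2.29  0.35 -0.98]
wrist [ 0.29329164 -0.0653274   0.24004732]
```

Run:
```python
from kin import *
d=.008
base=[np.array([a,b,2.3,e,c,f]) for a in(-.2,.1) for b in(-.4,.2) for e in(.5,1.5,2.5) for c in(.4,.9) for f in(-2.2,-1,.9,1.8)]
for el in(20,30,35,40,45):
  Q=Rpitch(28.7,el); tz=Q.as_matrix()[:,2]; g=np.array([*(S-.14*us),.249-.08]); P=g+d*tz
  for fl in(0,1):
   QQ=Q*R.from_euler('z',180*fl,degrees=True)
   off=ik(P+np.array([*(-.05*us),.016]),QQ,base)
   for o in off:
    r=[ik(p,QQ,[o]) for p in(P+[0,0,.016],P,P-.06*tz)]
    print('spare',el,fl,'off',o.round(2),'grasp',r[1][0].round(2) if r[1] else None,'pre',r[2][0].round(2) if r[2] else None)
for el in (35,45):
 for gx in (.5,.6,.66):
  for az in(-8,172):
   Q2=Rpitch(-8,90-el) if az==172 else Rpitch(172,90-el)
   for fl in(0,1):
    QQ=Q2*R.from_euler('z',180*fl,degrees=True); g2=np.array([gx,-.10-(gx-.55)*.14,.031])
    for s in ik(g2+d*QQ.as_matrix()[:,2],QQ,base): print('lay eps',el,'gx',gx,'eyeaz',az,fl,s.round(2))
```

```text
spare 20 0 off [-0.82 -0.17  2.51  1.48  1.15  2.44] grasp [-0.66 -0.04  2.44  1.62  1.04  2.37] pre [-0.84 -0.2   2.52  1.46  1.17  2.45]
spare 20 1 off [-0.82 -0.17  2.51  1.48  1.15 -0.71] grasp [-0.66 -0.04  2.44  1.62  1.04 -0.77] pre [-0.84 -0.2   2.52  1.46  1.17 -0.69]
spare 30 1 off [-0.74 -0.3   2.48  1.27  1.03 -0.44] grasp [-0.6  -0.15  2.4   1.39  0.9  -0.49] pre [-0.75 -0.34  2.47  1.24  1.05 -0.39]
spare 35 1 off [-0.7  -0.33  2.44  1.15  0.99 -0.29] grasp [-0.56 -0.19  2.37  1.25  0.85 -0.33] pre [-0.69 -0.38  2.43  1.12  1.01 -0.23]
spare 40 1 off [-0.64 -0.35  2.41  1.03  0.95 -0.15] grasp [-0.51 -0.21  2.33  1.1   0.82 -0.16] pre [-0.63 -0.39  2.39  0.99  0.98 -0.08]
spare 45 1 off [-0.59 -0.35  2.36  0.9   0.93 -0.01] grasp [-0.47 -0.21  2.29  0.94  0.8   0.01] pre [-0.57 -0.38  2.33  0.86  0.96  0.07]
lay eps 35 gx 0.5 eyeaz -8 0 [-0.29  0.67  1.46 -0.08  1.62  1.45]
lay eps 35 gx 0.5 eyeaz -8 1 [-0.29  0.67  1.46 -0.08  1.62 -1.69]
lay eps 35 gx 0.5 eyeaz 172 0 [-0.46 -0.1   2.45  0.73  0.27 -2.54]
lay eps 35 gx 0.5 eyeaz 172 1 [-0.46 -0.1   2.45  0.73  0.27  0.
[... 523 characters left out ...]
 2.04  0.49  0.26  0.92]
lay eps 45 gx 0.5 eyeaz -8 0 [-0.28  0.81  1.32 -0.1   1.8   1.45]
lay eps 45 gx 0.5 eyeaz -8 1 [-0.28  0.81  1.32 -0.1   1.8  -1.69]
lay eps 45 gx 0.5 eyeaz 172 0 [-0.51 -0.09  2.55  1.83  0.27  2.61]
lay eps 45 gx 0.5 eyeaz 172 1 [-0.51 -0.09  2.55  1.83  0.27 -0.54]
lay eps 45 gx 0.6 eyeaz -8 0 [-0.26  1.03  0.94 -0.09  1.95  1.45]
lay eps 45 gx 0.6 eyeaz -8 1 [-0.26  1.03  0.94 -0.09  1.95 -1.69]
lay eps 45 gx 0.6 eyeaz 172 0 [-0.41  0.15  2.29  1.95  0.2   2.57]
lay eps 45 gx 0.6 eyeaz 172 1 [-0.41  0.15  2.29  1.95  0.2  -0.57]
lay eps 45 gx 0.66 eyeaz -8 0 [-0.25  1.2   0.64 -0.09  2.08  1.45]
lay eps 45 gx 0.66 eyeaz -8 1 [-0.25  1.2   0.64 -0.09  2.08 -1.69]
```

Model fit is good to about 1 mm. It shows that a flat handle grasp can't be pulled off the crowded hook, because that is too close to the base. At the tip of the spare hook, though, a 40° grasp works with margin. So I will hang the turner by its eye at the spare hook's front, regrip its handle there, and lay it down.

Run:
```python
from h import *
plan([([.520,.285,.36],Rpitch(28.6,90),5)])
```

```text
--to [0.52  0.285 0.36 ] n 5
[-0.0124, -0.0005, 0.0168, -0.06, 9.38, 0.06]
[-0.015, -0.0005, 0.0146, -0.06, 9.38, 0.06]
[-0.0172, -0.0005, 0.0119, -0.06, 9.38, 0.06]
[-0.0189, -0.0005, 0.009, -0.06, 9.38, 0.06]
[-0.0201, -0.0004, 0.0058, -0.06, 9.38, 0.06]
```

Call:
{"method": "arm_command", "body": {
  "increments": [
    [-0.012,0,0.017,0,9.4,0,0.085],
    [-0.015,0,0.015,0,9.4,0,0.085],
    [-0.017,0,0.012,0,9.4,0,0.085],
    [-0.019,0,0.009,0,9.4,0,0.085],
    [-0.02,0,0.006,0,9.4,0,0.085],
    [0,0,0,0,0,10.6,0.085],
    [0,0,0,0,0,10.6,0.085],
    [0,0,0,0,0,10.6,0.085]
  ]
}}

```text
t: 19.73
eef_pos: [0.5363, 0.293, 0.3521]
eef_rot: [-0.015, 0.034, 0.999, -0.019]
force: [0.7, 0.3, 0.6]
grip_width: 0.085
```

Call:
{"method": "arm_command", "body": {
  "increments": [
    [0,0,0,0,0,10.6,0.085],
    [0,0,0,0,0,10.6,0.085],
    [0,0,0,0,0,10.6,0.085],
    [0,0,0,0,0,10.6,0.085],
    [0,0,0,0,0,10.6,0.085],
    [0,0,0,0,0,10.6,0.085],
    [0,0,0,0,0,10.6,0.085],
    [0,0,0,0,0,10.6,0.085]
  ]
}}

```text
t: 20.72
eef_pos: [0.5529, 0.2992, 0.3466]
eef_rot: [0.005, 0.706, 0.708, -0.033]
force: [-0.8, -0.7, 0.3]
grip_width: 0.0851
```

Call:
{"method": "arm_command", "body": {
  "increments": [
    [0,0,0,0,0,10.6,0.085],
    [0,0,0,0,0,10.6,0.085],
    [0,0,0,0,0,10.6,0.085],
    [0,0,0,0,0,10.6,0.085],
    [0,0,0,0,0,10.6,0.085],
    [0,0,0,0,0,0,0.085],
    [0,0,0,0,0,0,0.085]
  ]
}}

```text
t: 21.6
eef_pos: [0.5656, 0.3043, 0.3418]
eef_rot: [0.024, 0.948, 0.315, -0.031]
force: [0.7, 0.3, -1.1]
grip_width: 0.085
```

```bash
cat >> h.py <<'E'
FL=R.from_euler('z',180,degrees=True)
E
python3 - <<'E'
from h import *
p0,r0,o=pose(); print(p0,r0.as_matrix().round(3).tolist(),o['joint_pos'])
plan([([.540,.295,.34],Rdown(-61.6),3),([.540,.295,.2295],Rdown(-61.6),5)])
E
```

```text
[0.56564916 0.3042698  0.34177376] [[0.8, 0.598, -0.044], [0.595, -0.801, -0.066], [-0.075, 0.027, -0.997]] [ 0.39393645  0.27561478  1.25899919 -0.04441261  1.67329642  1.32087906]
--to [0.54  0.295 0.34 ] n 3
[-0.0086, -0.0027, 0.0012, 0.61, 1.4, 2.77]
[-0.0088, -0.0022, 0.001, 0.61, 1.4, 2.77]
[-0.0089, -0.0018, 0.0008, 0.61, 1.4, 2.77]
--to [0.54  0.295 0.23 ] n 5
[0.0, 0.0, 0.0221, 0.0, 0.0, 0.0]
[0.0, 0.0, 0.0221, 0.0, 0.0, 0.0]
[0.0, 0.0, 0.0221, 0.0, 0.0, 0.0]
[0.0, 0.0, 0.0221, 0.0, 0.0, 0.0]
[0.0, 0.0, 0.0221, 0.0, 0.0, 0.0]
```

Call:
{"method": "arm_command", "body": {
  "increments": [
    [-0.009,-0.003,0.001,0.6,1.4,2.8,0.085],
    [-0.009,-0.002,0.001,0.6,1.4,2.8,0.085],
    [-0.009,-0.002,0.001,0.6,1.4,2.8,0.085],
    [0,0,0,0,0,0,0.085],
    [0,0,0.02,0,0,0,0.085],
    [0,0,0.02,0,0,0,0.085],
    [0,0,0,0,0,0,0.085]
  ]
}}

```text
t: 22.48
eef_pos: [0.5412, 0.2956, 0.2946]
eef_rot: [0.001, 0.968, 0.25, -0.001]
force: [-0.6, -0.8, -0.6]
grip_width: 0.0849
```

Run:
```python
from h import *
p0,r0,o=pose(); print(p0)
plan([([.540,.295,.2295],Rdown(-61.6),4)])
```

```text
[0.54118817 0.29556951 0.29461278]
--to [0.54  0.295 0.23 ] n 4
[-0.0003, -0.0, 0.0163, 0.02, 0.05, 0.14]
[-0.0003, -0.0, 0.0163, 0.02, 0.05, 0.14]
[-0.0003, -0.0, 0.0163, 0.02, 0.05, 0.14]
[-0.0003, -0.0, 0.0163, 0.02, 0.05, 0.14]
```

Call:
{"method": "arm_command", "body": {
  "increments": [
    [-0.001,0,0.016,0,0,0.3,0.085],
    [0,0,0.016,0,0,0.2,0.085],
    [0,0,0.016,0,0,0,0.085],
    [0,0,0.015,0,0,0,0.085],
    [0,0,0,0,0,0,0.085]
  ]
}}

```text
t: 23.1
eef_pos: [0.5397, 0.2947, 0.2258]
eef_rot: [0.001, 0.969, 0.246, -0.003]
force: [-1.0, -0.0, -0.2]
grip_width: 0.0851
```

Call:
{"method": "arm_command", "body": {
  "increments": [
    [0,0,0,0,0,0,0.02],
    [0,0,0,0,0,0,0.02],
    [0,0,0,0,0,0,0.02],
    [0,0,0,0,0,0,0.02],
    [0,0,0,0,0,0,0.02]
  ]
}}

```text
t: 23.72
eef_pos: [0.5408, 0.2952, 0.2281]
eef_rot: [0.001, 0.969, 0.246, -0.001]
force: [0.8, 0.0, -1.1]
grip_width: 0.0327
```

Call:
{"method": "arm_command", "body": {
  "increments": [
    [0,0,-0.007,0,0,0,0.02],
    [0,0,-0.007,0,0,0,0.02],
    [0,0,0,0,0,0,0.02],
    [0,0,0,0,0,0,0.02]
  ]
}}

```text
t: 24.22
eef_pos: [0.5407, 0.2952, 0.243]
eef_rot: [0.001, 0.969, 0.246, -0.001]
force: [-0.2, 0.8, -1.8]
grip_width: 0.0327
```

Run:
```python
from h import *
p0,r0,o=pose(); print(p0,rel(p0,C,uc),r0.as_matrix().round(3).tolist(),o['force'])
```

```text
[0.54073584 0.29515551 0.2430057 ] [-0.03375676 -0.00078066 -0.0169943 ] [[0.879, 0.477, -0.001], [0.477, -0.879, -0.002], [-0.002, 0.002, -1.0]] [-0.22947763  0.76566242 -1.84768085]
```

Call:
{"method": "arm_command", "body": {
  "increments": [
    [-0.012,0,0,0,0,0,0.02],
    [-0.022,0,0,0,0,0,0.02],
    [-0.022,0,0,0,0,0,0.02],
    [-0.022,0,0,0,0,0,0.02],
    [0,0,0,0,0,0,0.02]
  ]
}}

```text
t: 24.85
eef_pos: [0.4672, 0.2555, 0.2417]
eef_rot: [0.001, 0.969, 0.246, -0.002]
force: [-0.1, 0.0, -1.2]
grip_width: 0.0326
```

Run:
```python
from h import *
p0,r0,o=pose(); print(p0,rel(p0,C,uc),o['force'],o['grip_width'])
```

```text
[0.4671787  0.25553983 0.24169555] [-0.11730237 -0.00035135 -0.01830445] [-0.05663064  0.04228511 -1.2264257 ] 0.03257520230489367
```

Call:
{"method": "arm_command", "body": {
  "increments": [
    [-0.014,0,-0.002,0,0,0,0.02],
    [-0.022,0,0,0,0,0,0.02],
    [-0.022,0,0,0,0,0,0.02],
    [-0.018,0,0,0,0,0,0.02],
    [0,0.02,0,0,0,0,0.02],
    [0,0.034,0,0,0,0,0.02],
    [0,0.034,0,0,0,0,0.02],
    [0,0.034,0,0,0,0,0.02]
  ]
}}

```text
t: 25.85
eef_pos: [0.46, 0.1111, 0.2453]
eef_rot: [0.001, 0.969, 0.248, 0.001]
force: [0.0, 0.2, -1.8]
grip_width: 0.0325
```

Call:
{"method": "arm_command", "body": {
  "increments": [
    [0,0.034,0,0,0,0,0.02],
    [0,0.034,0,0,0,0,0.02],
    [0,0.034,0,0,0,0,0.02],
    [0,0.018,0,0,0,0,0.02],
    [0,0,0,0,0,0,0.02],
    [0,0,0,0,0,0,0.02]
  ]
}}

```text
t: 26.6
eef_pos: [0.5215, 0.0015, 0.2454]
eef_rot: [0.0, 0.969, 0.247, 0.002]
force: [-0.3, -0.4, -1.8]
grip_width: 0.0328
```

Run:
```python
from h import *
p0,r0,o=pose(); print(p0,rel(p0,S,us),o['force'],o['grip_width'])
a=S-.195*us
plan([([a[0],a[1],.2436],Rdown(-61.2),1)])
```

```text
[0.52146617 0.00145048 0.24541813] [-0.18398861  0.00832308 -0.01458187] [-0.34634152 -0.40799709 -1.77692   ] 0.032799830130816984
--to [ 0.516 -0.011  0.244] n 1
[-0.011, 0.0084, 0.0018, 0.09, -0.18, -0.25]
```

Call:
{"method": "arm_command", "body": {
  "increments": [
    [-0.006,0.0085,0.001,0,0,0,0.02],
    [0,0,0,0,0,0,0.02]
  ]
}}

```text
t: 26.85
eef_pos: [0.5196, -0.0079, 0.2444]
eef_rot: [0.0, 0.969, 0.248, 0.002]
force: [-0.7, -0.4, -1.9]
grip_width: 0.0327
```

Run:
```python
from h import *
p0,r0,o=pose(); print(p0,rel(p0,S,us),o['force'],o['grip_width'])
```

```text
[ 0.519617   -0.00788683  0.24438325] [-0.19010775  0.00103172 -0.01561675] [-0.69599203 -0.35309006 -1.92153042] 0.03270977775783772
```

Call:
{"method": "arm_command", "body": {
  "increments": [
    [0.01,0,0,0,0,0,0.02],
    [0.018,0.001,0,0,0,0,0.02],
    [0.017,0,0,0,0,0,0.02],
    [0,0,0,0,0,0,0.02],
    [0,0,0,0,0,0,0.02]
  ]
}}

```text
t: 27.48
eef_pos: [0.5617, 0.0156, 0.2449]
eef_rot: [0.0, 0.969, 0.248, 0.002]
force: [0.2, 0.8, -1.4]
grip_width: 0.0327
```

Run:
```python
from h import *
p0,r0,o=pose(); print(p0,rel(p0,S,us),o['force'],o['grip_width'])
```

```text
[0.56166144 0.01558276 0.2448598 ] [-0.14195655  0.00134111 -0.0151402 ] [ 0.20216621  0.82790641 -1.43020919] 0.032675315239648076
```

Call:
{"method": "arm_command", "body": {
  "increments": [
    [0.001,0,0.005,0,0,0,0.02],
    [0,0,0.006,0,0,0,0.02],
    [0,0,0.004,0,0,0,0.02],
    [0,0,0,0,0,0,0.02],
    [0,0,0,0,0,0,0.036],
    [0,0,0,0,0,0,0.042],
    [0,0,0,0,0,0,0.085],
    [0,0,0,0,0,0,0.085]
  ]
}}

```text
t: 28.48
eef_pos: [0.5626, 0.0155, 0.2301]
eef_rot: [0.001, 0.969, 0.248, 0.003]
force: [-0.0, -0.9, 0.8]
grip_width: 0.0763
```

Call:
{"method": "arm_command", "body": {
  "increments": [
    [0,0,0,0,0,0,0.085],
    [0,0,-0.025,0,0,0,0.085],
    [0,0,-0.035,0,0,0,0.085],
    [0,0,-0.035,0,0,0,0.085],
    [0,0,-0.02,0,0,0,0.085],
    [0,0,0,0,0,0,0.085]
  ]
}}

```text
t: 29.22
eef_pos: [0.5612, 0.0154, 0.3475]
eef_rot: [0.0, 0.969, 0.248, 0.002]
force: [0.9, 0.2, 0.2]
grip_width: 0.0848
```

Run:
```python
from h import *
from kin import ik,fkt
p0,r0,o=pose(); print(p0,rel(p0,S,us),o['force'],o['grip_width'],o['joint_pos'])
p,d,K,M=shot('side'); W=cloud(d,K,M); H=cv2.cvtColor(p,cv2.COLOR_RGB2HSV); h,s,v=H[...,0],H[...,1],H[...,2]
for n,m in {'blue':(h>105)&(h<125)&(s>120),'yel':(h>22)&(h<33)&(s>120),'red':((h<6)|(h>176))&(s>150)}.items():
    m=m&(W[...,0]>.5)&(W[...,0]<.72)&(W[...,1]>-.05)&(W[...,1]<.15)&(W[...,2]>.05)&(W[...,2]<.3); Q=W[m]; print(n,m.sum(),rel(np.median(Q,0),S,us).round(3),Q[:,2].max(),Q[:,2].min())
save('s5',p[120:320,130:330].repeat(3,0).repeat(3,1))
Q=Rpitch(28.7,40)*FL; tz=Q.as_matrix()[:,2]; g=np.array([*(S-.141*us),.249-.085]); P=g+.008*tz; pre=P-.07*tz
print('P',P,'pre',pre)
b=np.array([*(S-.235*us),.36])
plan([([*(S-.19*us),.36],Rpitch(28.7,80)*FL,2),(b,Q,5),(pre,Q,5)])
q=o['joint_pos']
for pp,qq in ((b,Q),(pre,Q),(P,Q)):
    s=ik(pp,qq,[q]); q=s[0] if s else q; print(s and s[0].round(2))
```

```text
[0.56121117 0.01544029 0.34753959] [-0.14241977  0.0014332   0.08753959] [0.90874542 0.20074572 0.24221915] 0.08483111753605384 [-1.13783596e-01  1.38457621e-02  1.53656468e+00  1.37595514e-03
  1.58676159e+00  9.55834392e-01]
blue 239 [-0.06   0.011 -0.046] 0.2746087777050895 0.13171498513262148
yel 285 [-0.106  0.011 -0.045] 0.2736150737977776 0.13177248749489034
red 283 [-0.138  0.011 -0.044] 0.27425189234992875 0.1315412334446503
P [0.56851716 0.01780918 0.1588577 ] pre [ 0.52148186 -0.0079419   0.20385283]
--to [ 0.52  -0.009  0.36 ] n 2
[-0.0236, 0.0009, -0.0069, 0.01, 4.92, 0.01]
[-0.0229, 0.0009, -0.0089, 0.01, 4.92, 0.01]
--to [ 0.481 -0.03   0.36 ] n 5
[-0.0089, 0.0, -0.0016, -0.0, 8.0, 0.0]
[-0.0086, 0.0, -0.0028, -0.0, 8.0, 0.0]
[-0.0081, 0.0, -0.0039, -0.0, 8.0, 0.0]
[-0.0075, 0.0, -0.005, -0.0, 8.0, 0.0]
[-0.0067, 0.0, -0.006, -0.0, 8.0, 0.0]
--to [ 0.521 -0.008  0.204] n 5
[-0.0179, -0.0, 0.0272, 0.0, 0.0, 0.0]
[-0.0179, -0.0, 0.0272, 0.0, 0.0, 0.0]
[-0.0179, -0.0, 0.0272, 0.0, 0.0, 0.0]
[-0.0179, -0.0, 0.0272, 0.0, 0.0, 0.0]
[-0.0179, -0.0, 0.0272, 0.0, 0.0, 0.0]
[-0.8  -0.68  2.26  0.86  1.36  0.17]
[-0.66 -0.41  2.4   0.99  1.   -0.09]
[-0.52 -0.2   2.34  1.11  0.81 -0.18]
```

View pics/s5.png

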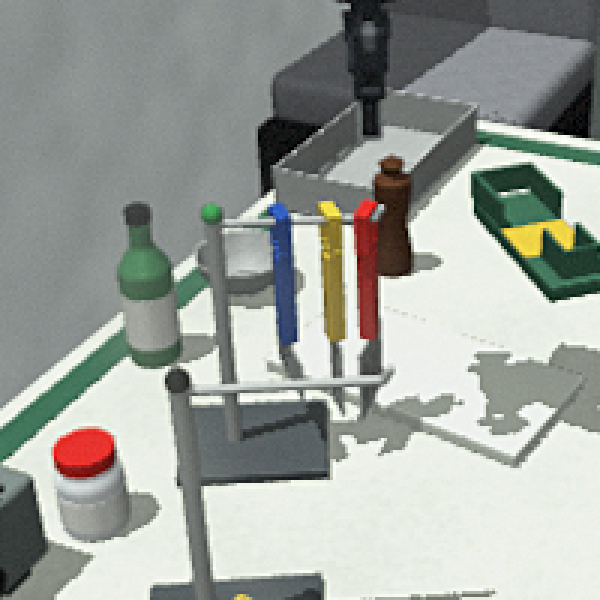

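The crop shows blue (283,270), yellow (332,270) and red (368,270), all hanging on the spare prong with red in front at −138 mm. I go round to the 40° handle pre-grasp.

Call:
{"method": "arm_command", "body": {
  "increments": [
    [-0.024,0,-0.007,0,4.9,0,0.085],
    [-0.023,0,-0.009,0,4.9,0,0.085],
    [-0.009,0,-0.002,0,8,0,0.085],
    [-0.009,0,-0.003,0,8,0,0.085],
    [-0.008,0,-0.004,0,8,0,0.085],
    [-0.008,0,-0.005,0,8,0,0.085],
    [-0.007,0,-0.006,0,8,0,0.085],
    [0,0,0,0,0,0,0.085]
  ]
}}

```text
t: 30.28
eef_pos: [0.474, -0.0294, 0.344]
eef_rot: [-0.111, 0.876, 0.22, 0.414]
force: [-0.1, -0.7, 0.5]
grip_width: 0.085
```

Run:
```python
from h import *
p0,r0,o=pose(); print(p0,rel(p0,S,us),r0.as_matrix()[:,2],o['joint_pos'])
Q=Rpitch(28.7,40)*FL; tz=Q.as_matrix()[:,2]; g=np.array([*(S-.139*us),.249-.085]); P=g+.008*tz; pre=P-.075*tz
plan([(pre-.06*np.array([us[0],us[1],0]),Q,6),(pre,Q,3)])
```

```text
[ 0.47395555 -0.02938323  0.34402753] [-0.24047784  0.00419411  0.08402753] [ 0.67697056  0.37588135 -0.6327907 ] [-0.8306648  -0.69620988  2.30211972  0.8773717   1.3683154   0.13690669]
--to [ 0.467 -0.038  0.207] n 6
[-0.0187, 0.001, 0.0132, -0.04, -0.12, -0.11]
[-0.0187, 0.0009, 0.0132, -0.04, -0.12, -0.11]
[-0.0187, 0.0009, 0.0133, -0.04, -0.12, -0.11]
[-0.0186, 0.0008, 0.0133, -0.04, -0.12, -0.11]
[-0.0186, 0.0008, 0.0133, -0.04, -0.12, -0.11]
[-0.0186, 0.0007, 0.0134, -0.04, -0.12, -0.11]
--to [ 0.52  -0.009  0.207] n 3
[0.0129, -0.0, 0.0153, 0.0, 0.0, 0.0]
[0.0129, -0.0, 0.0153, 0.0, 0.0, 0.0]
[0.0129, -0.0, 0.0153, 0.0, 0.0, 0.0]
```

Run:
```python
from h import *
Q=Rpitch(28.7,40)*FL; tz=Q.as_matrix()[:,2]; g=np.array([*(S-.139*us),.249-.085]); P=g+.008*tz; pre=P-.075*tz
plan([(pre,Q,6)])
```

```text
--to [ 0.52  -0.009  0.207] n 6
[-0.0124, 0.0009, 0.0209, -0.04, -0.12, -0.11]
[-0.0123, 0.0009, 0.0209, -0.04, -0.12, -0.11]
[-0.0123, 0.0008, 0.021, -0.04, -0.12, -0.11]
[-0.0122, 0.0008, 0.021, -0.04, -0.12, -0.11]
[-0.0122, 0.0007, 0.021, -0.04, -0.12, -0.11]
[-0.0122, 0.0007, 0.021, -0.04, -0.12, -0.11]
```

Call:
{"method": "arm_command", "body": {
  "increments": [
    [-0.012,0.001,0.021,0,0,0,0.085],
    [-0.012,0.001,0.021,0,0,0,0.085],
    [-0.012,0.001,0.021,0,0,0,0.085],
    [-0.012,0.001,0.021,0,0,0,0.085],
    [-0.012,0.001,0.021,0,0,0,0.085],
    [-0.012,0,0.016,0,0,0,0.085],
    [0,0,0,0,0,0,0.085],
    [0,0,0,0,0,0,0.085]
  ]
}}

```text
t: 31.28
eef_pos: [0.5222, -0.0061, 0.2085]
eef_rot: [-0.109, 0.879, 0.225, 0.406]
force: [0.2, -0.2, 0.8]
grip_width: 0.085
```

Run:
```python
from h import *
p0,r0,o=pose(); print(p0,rel(p0,S,us),r0.as_matrix()[:,2],o['joint_pos'])
Q=Rpitch(28.7,40)*FL; tz=Q.as_matrix()[:,2]; g=np.array([*(S-.139*us),.249-.085]); P=g+.008*tz
plan([(P-.06*tz,Q,1),(P,Q,4)])
p,d,K,M=shot('wrist'); W=cloud(d,K,M); H=cv2.cvtColor(p,cv2.COLOR_RGB2HSV); h,s,v=H[...,0],H[...,1],H[...,2]
m=((h<6)|(h>176))&(s>150)&(W[...,0]>.5)&(W[...,0]<.65)&(abs(W[...,1])<.1)&(W[...,2]>.1); Qs=W[m]; print(m.sum(), Qs.max(0) if m.any() else '')
for zz in (.14,.16,.18,.2,.23,.265):
    k=m&(abs(W[...,2]-zz)<.006)
    if k.sum()>3:
        a=np.array([rel(w,S,us) for w in W[k]]); print(zz,k.sum(),np.percentile(a,[5,50,95],axis=0)[:,:2].round(4).tolist())
save('w3',p)
```

```text
[ 0.52215295 -0.00611287  0.20853784] [-0.1870308   0.00136442 -0.05146216] [ 0.66529315  0.37505607 -0.64553696] [-0.65502309 -0.41157236  2.38795049  0.97625115  1.01271923 -0.06853756]
--to [ 0.53  -0.003  0.197] n 1
[-0.0032, 0.0014, 0.0134, -0.54, 0.21, -0.28]
--to [0.57  0.019 0.159] n 4
[-0.0, -0.0, 0.015, 0.0, 0.0, 0.0]
[-0.0, -0.0, 0.015, 0.0, 0.0, 0.0]
[-0.0, -0.0, 0.015, 0.0, 0.0, 0.0]
[-0.0, -0.0, 0.015, 0.0, 0.0, 0.0]
8175 [0.63541906 0.06837253 0.27125578]
0.14 180 [[-0.1494, -0.0076], [-0.1471, 0.0014], [-0.1439, 0.01]]
0.16 225 [[-0.1491, -0.0087], [-0.147, 0.0006], [-0.1436, 0.0098]]
0.18 298 [[-0.1492, -0.0091], [-0.1468, 0.001], [-0.1429, 0.0098]]
0.2 371 [[-0.1491, -0.0091], [-0.1468, 0.0007], [-0.1431, 0.0096]]
0.23 1712 [[-0.1491, -0.0115], [-0.1418, 0.0007], [-0.1323, 0.0123]]
0.265 2939 [[-0.149, -0.0143], [-0.1409, -0.0011], [-0.1317, 0.0138]]
```

Handle face is at x ≈ −148 mm (mid-plane −139) and y ≈ 1 mm, hanging plumb, as planned. I advance and grip.

Call:
{"method": "arm_command", "body": {
  "increments": [
    [-0.003,0.001,0.013,-0.5,0.2,-0.3,0.085],
    [0,0,0.015,0,0,0,0.085],
    [0,0,0.015,0,0,0,0.085],
    [0,0,0.015,0,0,0,0.085],
    [0,0,0.012,0,0,0,0.085],
    [0,0,0,0,0,0,0.085],
    [0,0,0,0,0,0,0.085]
  ]
}}

```text
t: 32.2
eef_pos: [0.5734, 0.0153, 0.1685]
eef_rot: [-0.1, 0.876, 0.227, 0.413]
force: [-0.1, 0.2, 0.5]
grip_width: 0.0849
```

Run:
```python
from h import *
p0,r0,o=pose(); print(p0,rel(p0,S,us),r0.as_matrix()[:,2],o['joint_pos'],o['force'])
Q=Rpitch(28.7,40)*FL; tz=Q.as_matrix()[:,2]; g=np.array([*(S-.139*us),.249-.085]); P=g+.008*tz
plan([(P,Q,1)])
```

```text
[0.57342009 0.01526806 0.16853023] [-0.13180408 -0.00459998 -0.09146977] [ 0.67911925  0.36211767 -0.63848871] [-0.51442662 -0.20768004  2.33117696  1.10483858  0.8137891  -0.17130268] [-0.05540322  0.2278881   0.50537941]
--to [0.57  0.019 0.159] n 1
[-0.0081, -0.0047, 0.0053, 0.49, -0.32, 0.51]
```

Call:
{"method": "arm_command", "body": {
  "increments": [
    [-0.008,-0.0047,0.004,0.5,-0.3,0.5,0.085],
    [0,0,0,0,0,0,0.085]
  ]
}}

```text
t: 32.45
eef_pos: [0.5691, 0.0181, 0.1598]
eef_rot: [-0.105, 0.878, 0.225, 0.41]
force: [-0.6, 0.1, 0.2]
grip_width: 0.0853
```

Call:
{"method": "arm_command", "body": {
  "increments": [
    [0,0,0,0,0,0,0.01],
    [0,0,0,0,0,0,0.01],
    [0,0,0,0,0,0,0.01],
    [0,0,0,0,0,0,0.01],
    [0,0,0,0,0,0,0.01],
    [0,0,0,0,0,0,0.01]
  ],
  "force": 80
}}

```text
t: 33.2
eef_pos: [0.5692, 0.018, 0.1603]
eef_rot: [-0.105, 0.878, 0.225, 0.41]
force: [-1.0, 0.6, 0.7]
grip_width: 0.02
```

Run:
```python
from h import *
from kin import ik
p0,r0,o=pose(); print(p0,rel(p0,S,us),r0.as_matrix()[:,2],o['joint_pos'],o['force'],o['grip_width'])
U=np.array([us[0],us[1],0])
plan([(p0+[0,0,.0155],None,2),(p0+[0,0,.0155]-.055*U,None,4)])
q=o['joint_pos']
for P in (p0+[0,0,.0155],p0+[0,0,.0155]-.055*U,p0+[0,0,.12]-.055*U): 
    s=ik(P,r0,[q]); print(s);
```

```text
[0.5691535  0.01798336 0.16033868] [-0.13423466 -0.00016491 -0.09966132] [ 0.67267151  0.36796457 -0.64196192] [-0.51549552 -0.1984656   2.33985942  1.11176818  0.81395521 -0.17984149] [-0.95256286  0.56591027  0.71608721] 0.019998647641929688
--to [0.569 0.018 0.176] n 2
[0.0059, 0.0, -0.005, 0.0, 0.0, 0.0]
[0.0059, 0.0, -0.005, 0.0, 0.0, 0.0]
--to [ 0.521 -0.009  0.176] n 4
[-0.0088, 0.0, -0.0105, 0.0, 0.0, 0.0]
[-0.0088, 0.0, -0.0105, 0.0, 0.0, 0.0]
[-0.0088, 0.0, -0.0105, 0.0, 0.0, 0.0]
[-0.0088, 0.0, -0.0105, 0.0, 0.0, 0.0]
[array([-0.51427393, -0.23301745,  2.32993088,  1.07535998,  0.83346591,
       -0.12533337])]
[array([-0.66071563, -0.35208727,  2.41787276,  1.03258922,  0.95990322,
       -0.17152782])]
[array([-0.66071563, -0.53068879,  2.32163866,  0.89854874,  1.11729082,
        0.09069251])]
```

Call:
{"method": "arm_command", "body": {
  "increments": [
    [0.006,0,-0.005,0,0,0,0.01],
    [0.006,0,-0.005,0,0,0,0.01],
    [0,0,0,0,0,0,0.01],
    [0,0,0,0,0,0,0.01]
  ]
}}

```text
t: 33.7
eef_pos: [0.5687, 0.018, 0.1764]
eef_rot: [-0.105, 0.878, 0.225, 0.409]
force: [-0.4, -0.4, -1.4]
grip_width: 0.0196
```

Run:
```python
from h import *
p0,r0,o=pose(); print(p0,rel(p0,S,us),r0.as_matrix()[:,2],o['force'],o['grip_width'])
U=np.array([us[0],us[1],0]); T=p0.copy(); T[2]=.1755
plan([(T-.055*U,None,4)])
```

```text
[0.56870882 0.01795953 0.17637528] [-1.34635811e-01  2.84495571e-05 -8.36247170e-02] [ 0.67192229  0.36753377 -0.64299251] [-0.41914987 -0.37747312 -1.43002145] 0.019571925806641674
--to [ 0.521 -0.009  0.176] n 4
[-0.009, 0.0, -0.0104, 0.0, 0.0, 0.0]
[-0.009, 0.0, -0.0104, 0.0, 0.0, 0.0]
[-0.009, 0.0, -0.0104, 0.0, 0.0, 0.0]
[-0.009, 0.0, -0.0104, 0.0, 0.0, 0.0]
```

Call:
{"method": "arm_command", "body": {
  "increments": [
    [-0.006,0,-0.007,0,0,0,0.01],
    [-0.009,0,-0.0105,0,0,0,0.01],
    [0,0,0,0,0,0,0.01]
  ]
}}

```text
t: 34.08
eef_pos: [0.5465, 0.0064, 0.1753]
eef_rot: [-0.105, 0.878, 0.225, 0.409]
force: [-0.6, 0.2, -1.6]
grip_width: 0.0198
```

Run:
```python
from h import *
p0,r0,o=pose(); print(p0,rel(p0,S,us),r0.as_matrix()[:,2],o['force'],o['grip_width'])
U=np.array([us[0],us[1],0]); T=np.array([*(S-.20*us),.177])
plan([(T,None,4)])
```

```text
[0.54653775 0.00641722 0.17530001] [-0.1596254   0.00059594 -0.08469999] [ 0.67103853  0.36789753 -0.643707  ] [-0.60243278  0.22731051 -1.58927222] 0.01975763152612721
--to [ 0.511 -0.014  0.177] n 4
[-0.0062, 0.0002, -0.008, 0.0, 0.0, 0.0]
[-0.0062, 0.0002, -0.008, 0.0, 0.0, 0.0]
[-0.0062, 0.0002, -0.008, 0.0, 0.0, 0.0]
[-0.0062, 0.0002, -0.008, 0.0, 0.0, 0.0]
```

Call:
{"method": "arm_command", "body": {
  "increments": [
    [-0.006,0,-0.009,0,0,0,0.01],
    [-0.007,0,-0.009,0,0,0,0.01],
    [-0.007,0,-0.009,0,0,0,0.01],
    [-0.007,0,-0.009,0,0,0,0.01],
    [0,0,0,0,0,0,0.01]
  ]
}}

```text
t: 34.7
eef_pos: [0.5042, -0.0173, 0.1781]
eef_rot: [-0.104, 0.878, 0.224, 0.409]
force: [0.2, 0.7, -2.4]
grip_width: 0.0197
```

```bash
cat > lay.py <<'E'
from kin import *
QL=Rpitch(172,50); tzL=QL.as_matrix()[:,2]; G=np.array([.555,-.115,.032]); PL=G+.0063*tzL
E
python3 - <<'E'
from lay import *
p0,r0,o=pose(); print(p0,rel(p0,S,us),o['force'],o['grip_width'],o['joint_pos'])
A=np.array([.49,-.08,.27]); H=PL+[0,0,.13]
q=np.array(o['joint_pos']); 
seq=[(p0+(A-p0)*k/5,r0) for k in range(1,6)]
rv=(r0.inv()*QL).as_rotvec(); print('rotvec',np.degrees(rv))
seq+=[(A+(H-A)*k/12,r0*R.from_rotvec(rv*k/12)) for k in range(1,13)]
seq+=[(PL,QL)]
for P,Q in seq:
    s=ik(P,Q,[q]); 
    if s: print(np.abs(s[0]-q).max().round(2),s[0].round(2)); q=s[0]
    else: print('NONE',P)
plan([(A,None,5),(H,QL,12)])
E
```

```text
[ 0.50418485 -0.01730418  0.17807062] [-0.20816822  0.0002145  -0.08192938] [ 0.16674238  0.72212527 -2.42998491] 0.019722897905432357 [-0.71698109 -0.39984627  2.44597381  1.00996844  1.01145898 -0.18022246]
rotvec [ -3.4968955  -86.58316262  40.40575295]
0.05 [-0.75 -0.43  2.42  0.98  1.07 -0.15]
0.05 [-0.79 -0.45  2.4   0.96  1.12 -0.13]
0.05 [-0.82 -0.47  2.37  0.94  1.17 -0.11]
0.05 [-0.86 -0.48  2.34  0.92  1.22 -0.1 ]
0.05 [-0.89 -0.48  2.31  0.91  1.27 -0.08]
0.19 [-0.8  -0.45  2.25  0.77  1.22  0.1 ]
0.19 [-0.71 -0.39  2.17  0.63  1.19  0.29]
0.18 [-0.63 -0.31  2.09  0.49  1.19  0.47]
0.17 [-0.55 -0.22  2.01  0.36  1.22  0.64]
0.15 [-0.49 -0.12  1.92  0.25  1.27  0.79]
0.13 [-0.44 -0.01  1.82  0.16  1.34  0.92]
0.11 [-0.39  0.1   1.72  0.09  1.43  1.04]
0.12 [-0.36  0.22  1.62  0.03  1.52  1.13]
0.12 [-0.33  0.33  1.51 -0.01  1.63  1.22]
0.12 [-0.31  0.46  1.4  -0.05  1.73  1.29]
0.12 [-0.3   0.58  1.29 -0.08  1.85  1.36]
0.12 [-0.29  0.7   1.17 -0.1   1.96  1.42]
0.17 [-0.29  0.86  1.19 -0.1   1.79  1.44]
--to [ 0.49 -0.08  0.27] n 5
[0.0086, 0.0097, -0.0183, 0.0, 0.0, 0.0]
[0.0086, 0.0097, -0.0183, 0.0, 0.0, 0.0]
[0.0086, 0.0097, -0.0183, 0.0, 0.0, 0.0]
[0.0086, 0.0097, -0.0183, 0.0, 0.0, 0.0]
[0.0086, 0.0097, -0.0183, 0.0, 0.0, 0.0]
--to [ 0.551 -0.114  0.157] n 12
[-0.0052, 0.005, 0.0084, -0.29, -7.22, 3.37]
[-0.0038, 0.0052, 0.009, -0.29, -7.22, 3.37]
[-0.0023, 0.0053, 0.0094, -0.29, -7.22, 3.37]
[-0.0008, 0.0054, 0.0097, -0.29, -7.22, 3.37]
[0.0007, 0.0053, 0.0097, -0.29, -7.22, 3.37]
[0.0022, 0.0052, 0.0095, -0.29, -7.22, 3.37]
[0.0037, 0.0049, 0.0092, -0.29, -7.22, 3.37]
[0.0051, 0.0046, 0.0086, -0.29, -7.22, 3.37]
[0.0064, 0.0043, 0.0079, -0.29, -7.22, 3.37]
[0.0076, 0.0038, 0.0071, -0.29, -7.22, 3.37]
[0.0086, 0.0033, 0.0061, -0.29, -7.22, 3.37]
[0.0095, 0.0027, 0.0049, -0.29, -7.22, 3.37]
```

Call:
{"method": "arm_command", "body": {
  "increments": [
    [0.009,0.01,-0.018,0,0,0,0.01],
    [0.009,0.01,-0.018,0,0,0,0.01],
    [0.009,0.01,-0.018,0,0,0,0.01],
    [0.009,0.01,-0.018,0,0,0,0.01],
    [0.009,0.01,-0.018,0,0,0,0.01],
    [-0.005,0.005,0.008,-0.3,-7.2,3.4,0.01],
    [-0.004,0.005,0.009,-0.3,-7.2,3.4,0.01],
    [-0.002,0.005,0.009,-0.3,-7.2,3.4,0.01]
  ]
}}

```text
t: 35.7
eef_pos: [0.5066, -0.0931, 0.2453]
eef_rot: [-0.088, 0.959, 0.153, 0.224]
force: [-0.3, -0.2, -1.3]
grip_width: 0.0201
```

Run:
```python
from lay import *
p0,r0,o=pose(); print(p0,o['grip_width'],o['joint_pos'])
plan([(PL+[0,0,.13],QL,9)])
```

```text
[ 0.50657865 -0.09311584  0.24527909] 0.020103909438470156 [-0.62608833 -0.30280071  2.07972856  0.4770261   1.19825394  0.48984146]
--to [ 0.551 -0.114  0.157] n 9
[-0.0009, 0.0048, 0.0101, -0.3, -7.16, 3.28]
[0.0007, 0.0048, 0.0101, -0.3, -7.16, 3.28]
[0.0022, 0.0047, 0.01, -0.3, -7.16, 3.28]
[0.0037, 0.0044, 0.0096, -0.3, -7.16, 3.28]
[0.0051, 0.0041, 0.0091, -0.3, -7.16, 3.28]
[0.0064, 0.0038, 0.0084, -0.3, -7.16, 3.28]
[0.0076, 0.0033, 0.0075, -0.3, -7.16, 3.28]
[0.0087, 0.0028, 0.0065, -0.3, -7.16, 3.28]
[0.0096, 0.0023, 0.0054, -0.3, -7.16, 3.28]
```

Call:
{"method": "arm_command", "body": {
  "increments": [
    [-0.001,0.005,0.01,-0.3,-7.2,3.3,0.01],
    [0.001,0.005,0.01,-0.3,-7.2,3.3,0.01],
    [0.002,0.005,0.01,-0.3,-7.2,3.3,0.01],
    [0.004,0.004,0.01,-0.3,-7.2,3.3,0.01],
    [0.005,0.004,0.009,-0.3,-7.2,3.3,0.01],
    [0.006,0.004,0.008,-0.3,-7.2,3.3,0.01],
    [0.008,0.003,0.007,-0.3,-7.2,3.3,0.01],
    [0,0,0,0,0,0,0.01]
  ]
}}

```text
t: 36.7
eef_pos: [0.5457, -0.1078, 0.1733]
eef_rot: [-0.038, 0.971, -0.022, -0.235]
force: [-0.2, 0.3, -2.1]
grip_width: 0.02
```

Run:
```python
from lay import *
p0,r0,o=pose(); print(p0,o['grip_width'],o['joint_pos'],o['force'])
plan([(PL+[0,0,.06],QL,5),(PL,QL,5)])
```

```text
[ 0.54569268 -0.1077691   0.17327989] 0.02001184189710797 [-0.30353328  0.49450929  1.36088767 -0.05599049  1.76382808  1.31599681] [-0.19464806  0.27765676 -2.06855597]
--to [ 0.551 -0.114  0.087] n 5
[0.0089, 0.0024, 0.0147, -0.11, -2.5, 1.15]
[0.0095, 0.0021, 0.0143, -0.11, -2.5, 1.15]
[0.0102, 0.0019, 0.0138, -0.11, -2.5, 1.15]
[0.0108, 0.0017, 0.0134, -0.11, -2.5, 1.15]
[0.0114, 0.0014, 0.0129, -0.11, -2.5, 1.15]
--to [ 0.551 -0.114  0.027] n 5
[0.0077, 0.0, 0.0092, 0.0, 0.0, 0.0]
[0.0077, 0.0, 0.0092, 0.0, 0.0, 0.0]
[0.0077, 0.0, 0.0092, 0.0, 0.0, 0.0]
[0.0077, 0.0, 0.0092, 0.0, 0.0, 0.0]
[0.0077, 0.0, 0.0092, 0.0, 0.0, 0.0]
```

Call:
{"method": "arm_command", "body": {
  "increments": [
    [0.009,0.002,0.015,-0.1,-2.5,1.1,0.01],
    [0.01,0.002,0.014,-0.1,-2.5,1.1,0.01],
    [0.01,0.002,0.014,-0.1,-2.5,1.1,0.01],
    [0.011,0.002,0.013,-0.1,-2.5,1.1,0.01],
    [0.009,0.001,0.01,-0.1,-2.5,1.1,0.01],
    [0,0,0,0,0,0,0.01],
    [0,0,0,0,0,0,0.01]
  ]
}}

```text
t: 37.58
eef_pos: [0.5562, -0.1142, 0.0982]
eef_rot: [-0.027, 0.942, -0.062, -0.33]
force: [0.4, 0.4, -2.1]
grip_width: 0.0199
```

Run:
```python
from lay import *
p0,r0,o=pose(); print(p0,o['grip_width'],r0.as_matrix()[:,2],tzL,o['force'])
p,d,K,M=shot('wrist'); W=cloud(d,K,M); H=cv2.cvtColor(p,cv2.COLOR_RGB2HSV); h,s,v=H[...,0],H[...,1],H[...,2]
m=((h<6)|(h>176))&(s>150)&(W[...,0]>.4)&(W[...,0]<.8)&(W[...,1]<-.02)&(W[...,1]>-.25)&(W[...,2]<.2); Q=W[m]; print(m.sum())
if m.sum()>50:
    l=cv2.fitLine(Q.astype(np.float32),2,0,.01,.01).ravel(); print('axis',l, 'x',Q[:,0].min(),Q[:,0].max())
plan([(PL,QL,6)])
save('w5',p)
p,d,K,M=shot('side'); save('s6',p[130:330,200:460].repeat(3,0).repeat(3,1))
```

```text
[ 0.55623076 -0.11423415  0.09823738] 0.019876914071050175 [-0.61741362  0.09185481 -0.78125739] [-0.63653204  0.08945874 -0.76604444] [ 0.36692049  0.3991981  -2.07750898]
24139
axis [ 0.987986   -0.14520973 -0.05289434  0.64198077 -0.12586063  0.10665896] x 0.5289822456992279 0.6691291359958355
--to [ 0.551 -0.114  0.027] n 6
[0.0067, 0.0003, 0.0098, -0.05, -0.23, 0.08]
[0.0068, 0.0002, 0.0098, -0.05, -0.23, 0.08]
[0.0068, 0.0002, 0.0097, -0.05, -0.23, 0.08]
[0.0068, 0.0002, 0.0097, -0.05, -0.23, 0.08]
[0.0069, 0.0002, 0.0097, -0.05, -0.23, 0.08]
[0.0069, 0.0002, 0.0097, -0.05, -0.23, 0.08]
```

View pics/s6.png

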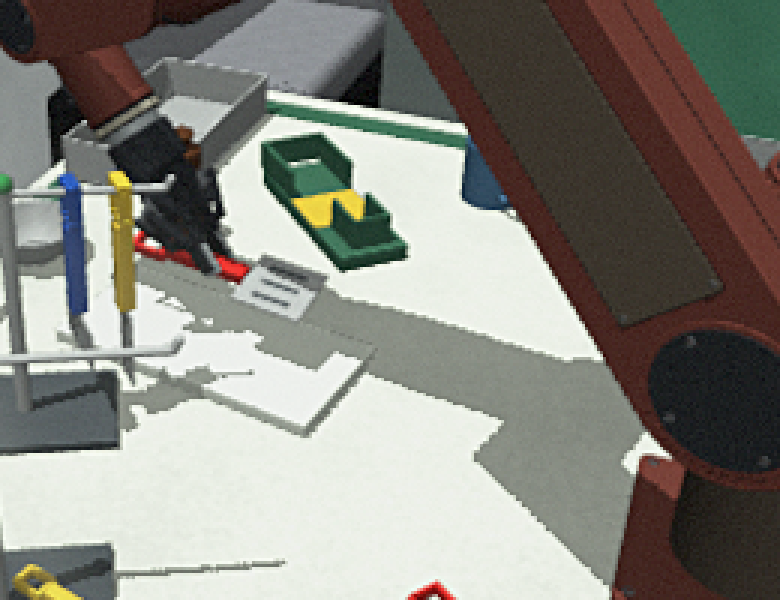

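The turner is held nearly level over the board, with its handle at (215,262) and its blade at (285,285) in the crop. The eye end is about 2–3° low, so I correct that while lowering.

Call:
{"method": "arm_command", "body": {
  "increments": [
    [0.007,0,0.01,0,-0.8,0,0.01],
    [0.007,0,0.01,0,-0.8,0,0.01],
    [0.007,0,0.01,0,-0.6,0,0.01],
    [0.007,0,0.01,0,0,0,0.01],
    [0.004,0,0.005,0,0,0,0.01],
    [0,0,0,0,0,0,0.01],
    [0,0,0,0,0,0,0.01]
  ]
}}

```text
t: 38.55
eef_pos: [0.5514, -0.1129, 0.0394]
eef_rot: [-0.028, 0.935, -0.062, -0.349]
force: [0.3, -0.6, -1.9]
grip_width: 0.0199
```

Run:
```python
from lay import *
p0,r0,o=pose(); print(p0,o['grip_width'],r0.as_matrix()[:,2],o['force'])
p,d,K,M=shot('wrist'); W=cloud(d,K,M); H=cv2.cvtColor(p,cv2.COLOR_RGB2HSV); h,s,v=H[...,0],H[...,1],H[...,2]
m=((h<6)|(h>176))&(s>150)&(W[...,0]>.4)&(W[...,0]<.8)&(W[...,1]<-.02)&(W[...,1]>-.25)&(W[...,2]<.2); Q=W[m]; print(m.sum())
for x in (.56,.58,.6,.62,.64,.66,.68):
    k=abs(Q[:,0]-x)<.004
    if k.sum()>20: print(x,np.percentile(Q[k,2],[10,50,95]).round(4),Q[k,1].mean().round(4))
plan([(PL,None,2)])
```

```text
[ 0.55139156 -0.11286981  0.03940545] 0.01990858638599257 [-0.64838372  0.09585264 -0.75525547] [ 0.33131244 -0.56784967 -1.93897037]
24193
0.56 [0.0479 0.0498 0.0516] -0.1145
0.58 [0.0473 0.0497 0.0515] -0.1179
0.6 [0.0473 0.0495 0.0786] -0.1214
0.62 [0.0386 0.0464 0.0505] -0.1245
0.64 [0.0351 0.0428 0.0507] -0.1217
0.66 [0.0352 0.0426 0.049 ] -0.1282
--to [ 0.551 -0.114  0.027] n 2
[0.0039, 0.0009, 0.0047, 0.0, 0.0, 0.0]
[0.0039, 0.0009, 0.0047, 0.0, 0.0, 0.0]
```

Call:
{"method": "arm_command", "body": {
  "increments": [
    [0.003,0,0.003,0,0,0,0.01],
    [0.003,0,0.003,0,0,0,0.01],
    [0.002,0,0.003,0,0,0,0.01],
    [0,0,0,0,0,0,0.01],
    [0,0,0,0,0,0,0.01]
  ]
}}

```text
t: 39.22
eef_pos: [0.5523, -0.113, 0.0276]
eef_rot: [-0.028, 0.935, -0.062, -0.348]
force: [-1.1, 0.1, -1.5]
grip_width: 0.0201
```

Call:
{"method": "arm_command", "body": {
  "increments": [
    [0,0,0,0,0,0,0.024],
    [0,0,0,0,0,0,0.03],
    [0,0,0,0,0,0,0.06],
    [0,0,0,0,0,0,0.06],
    [0,0,0,0,0,0,0.06],
    [0,0,-0.03,0,0,0,0.06],
    [0,0,-0.04,0,0,0,0.06],
    [0,0,-0.05,0,0,0,0.085]
  ]
}}

```text
t: 40.22
eef_pos: [0.628, -0.1238, 0.1178]
eef_rot: [-0.029, 0.933, -0.062, -0.352]
force: [0.7, -0.4, -0.3]
grip_width: 0.0764
```

Run:
```python
from lay import *
p0,r0,o=pose(); print(p0,o['grip_width'],o['force'],o['joint_pos'])
p,d,K,M=shot('wrist'); W=cloud(d,K,M); H=cv2.cvtColor(p,cv2.COLOR_RGB2HSV); h,s,v=H[...,0],H[...,1],H[...,2]
m=((h<6)|(h>176))&(s>150)&(W[...,0]>.4)&(W[...,0]<.8)&(W[...,1]<-.02)&(W[...,1]>-.25)&(W[...,2]<.2); Q=W[m]; print(m.sum())
l=cv2.fitLine(Q[Q[:,2]>.028][:,:2].astype(np.float32),2,0,.01,.01).ravel(); print(l,np.degrees(np.arctan2(l[1],l[0])))
a=Q[:,:2]@l[:2]; print('ends',a.min(),a.max(),'c',l[2:]@l[:2])
for x in (.5,.54,.58,.6,.62,.64,.66,.68):
    k=abs(Q[:,0]-x)<.004
    if k.sum()>20: print(x,np.percentile(Q[k,2],[10,50,95]).round(4),np.percentile(Q[k,1],[5,50,95]).round(4))
save('w6',p)
```

```text
[ 0.62800547 -0.12382566  0.11779909] 0.07635542448409267 [ 0.74243292 -0.35408693 -0.32107175] [-0.2742077   0.95893802  0.84830366 -0.09383337  2.05108242  1.41631505]
5904
[ 0.9941192 -0.1082911  0.6247791 -0.1258779] -6.216814
ends 0.532422530298626 0.709486167703524 c 0.63473636
0.54 [0.0343 0.0349 0.0356] [-0.124  -0.1153 -0.1067]
0.58 [0.0343 0.035  0.0356] [-0.129  -0.1206 -0.1121]
0.6 [0.0343 0.0349 0.0355] [-0.1319 -0.1233 -0.1147]
0.62 [0.0314 0.033  0.0347] [-0.1394 -0.1283 -0.1163]
0.64 [0.0322 0.0331 0.1401] [-0.165  -0.14   -0.1126]
0.66 [0.0221 0.0304 0.0338] [-0.1454 -0.1308 -0.1165]
0.68 [0.1532 0.1626 0.1678] [-0.1985 -0.1425 -0.0733]
```

View pics/w6.png

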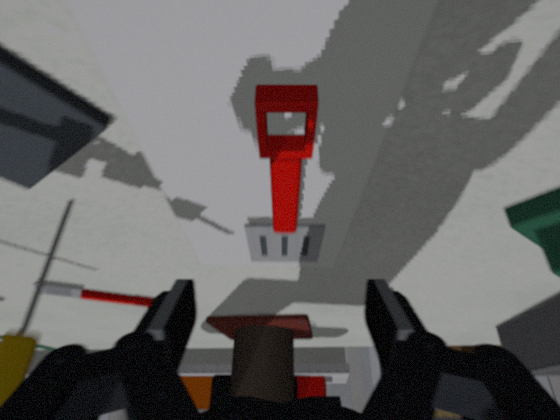

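The turner lies flat on the board (top at 35 mm, axis −7.6°, handle centre near (0.572, −0.119)) and is let go; in the view the eye is at (287,122) and the handle at (285,195). Next I regrip it from straight above.

Run:
```python
from lay import *
q=np.array(pose()[2]['joint_pos']); Q=Rdown(-97.6)
plan([([.572,-.1195,.15],Q,6)])
for P in ([.572,-.1195,.15],[.572,-.1195,.022]): s=ik(np.array(P),Q,[q]); print(s)
# tray from top picture, yellow cast on z=.022
z=np.load('top.npz'); p,K,M=z['p'],z['K'],z['M']; H=cv2.cvtColor(p,cv2.COLOR_RGB2HSV)
m=((H[...,0]>20)&(H[...,0]<35)&(H[...,1]>110)).astype(np.uint8); m[:,:350]=0; m[:,440:]=0; m[:165]=0; m[250:]=0
def cast(px,zz):
    r=np.c_[(px[:,0]-K[0,2])/K[0,0],(px[:,1]-K[1,2])/K[1,1],np.ones(len(px))]@M[:3,:3].T; t=(zz-M[2,3])/r[:,2]; return (M[:3,3]+r*t[:,None])[:,:2]
v,u=np.nonzero(m); print('yellow',cv2.minAreaRect(cast(np.c_[u,v].astype(float),.022).astype(np.float32)), cast(np.c_[u,v].astype(float),.022).mean(0))
W=cloud(z['d'],K,M); mill=W[150:172,345:372]; k=mill[...,2]>.13; print('mill',mill[k].mean(0))
```

```text
--to [ 0.572 -0.12   0.15 ] n 6
[-0.0105, 0.0004, 0.0034, -0.09, 6.79, 0.0]
[-0.0109, 0.0004, 0.0021, -0.09, 6.79, 0.0]
[-0.011, 0.0004, 0.0008, -0.09, 6.79, 0.0]
[-0.0111, 0.0004, -0.0005, -0.09, 6.79, 0.0]
[-0.0109, 0.0004, -0.0018, -0.09, 6.79, 0.0]
[-0.0106, 0.0004, -0.003, -0.09, 6.79, 0.0]
[array([-3.40894646e-01,  1.95297752e-01,  1.71210358e+00, -2.03572935e-15,
        1.23419133e+00,  1.36254670e+00])]
[array([-3.40894646e-01,  3.64108266e-01,  1.77519259e+00, -7.64691961e-11,
        1.00229180e+00,  1.36254670e+00])]
yellow ((0.53315269947052, -0.42710214853286743), (0.08745258301496506, 0.07820767164230347), 44.53120040893555) [ 0.53331799 -0.42735923]
mill [ 0.68999944 -0.30626863  0.14609601]
```

Call:
{"method": "arm_command", "body": {
  "increments": [
    [-0.01,0,0.003,0,6.8,0,0.06],
    [-0.011,0,0.002,0,6.8,0,0.06],
    [-0.011,0,0.001,0,6.8,0,0.06],
    [-0.011,0,0,0,6.8,0,0.06],
    [-0.011,0,-0.002,0,6.8,0,0.06],
    [-0.01,0,-0.003,0,6.8,0,0.06],
    [0,0,0,0,0,0,0.06],
    [0,0,0,0,0,0,0.06]
  ]
}}

```text
t: 41.28
eef_pos: [0.5723, -0.1171, 0.1474]
eef_rot: [-0.003, 0.998, -0.068, 0.012]
force: [0.2, -0.3, 0.6]
grip_width: 0.0597
```

Run:
```python
from h import *
p0,r0,o=pose(); print(p0,o['grip_width'],r0.as_matrix().round(3).tolist())
p,d,K,M=shot('wrist'); W=cloud(d,K,M); H=cv2.cvtColor(p,cv2.COLOR_RGB2HSV); h,s,v=H[...,0],H[...,1],H[...,2]
m=((h<6)|(h>176))&(s>150)&(W[...,0]>.45)&(W[...,0]<.72)&(W[...,1]<-.05)&(W[...,1]>-.22)&(W[...,2]<.045)&(W[...,2]>.028); Q=W[m]; print(m.sum())
for x in (.53,.55,.57,.59,.61): k=abs(Q[:,0]-x)<.004; print(x,k.sum(),np.percentile(Q[k,1],[4,50,96]).round(4) if k.sum() else '')
print(Q[:,0].min(),Q[:,0].max())
plan([([.572,-.1195,.06],Rdown(-97.6),4),([.572,-.1195,.0225],Rdown(-97.6),3)])
```

```text
[ 0.57234724 -0.1170732   0.14740818] 0.05966570732037169 [[0.99, -0.136, 0.024], [-0.136, -0.991, 0.005], [0.023, -0.008, -1.0]]
4071
0.53 191 [-0.1221 -0.114  -0.1056]
0.55 208 [-0.1251 -0.1166 -0.1084]
0.57 235 [-0.1279 -0.1193 -0.1106]
0.59 244 [-0.1304 -0.122  -0.1135]
0.61 258 [-0.1328 -0.1246 -0.1161]
0.522111346388155 0.6631634564886529
--to [ 0.572 -0.12   0.06 ] n 4
[-0.0005, 0.0008, 0.0218, -0.12, -0.32, -0.05]
[-0.0004, 0.0008, 0.0218, -0.12, -0.32, -0.05]
[-0.0003, 0.0007, 0.0218, -0.12, -0.32, -0.05]
[-0.0001, 0.0007, 0.0218, -0.12, -0.32, -0.05]
--to [ 0.572 -0.12   0.022] n 3
[0.0, 0.0, 0.0125, 0.0, 0.0, 0.0]
[0.0, 0.0, 0.0125, 0.0, 0.0, 0.0]
[0.0, 0.0, 0.0125, 0.0, 0.0, 0.0]
```

Call:
{"method": "arm_command", "body": {
  "increments": [
    [0,0.001,0.02,-0.1,-0.4,0,0.06],
    [0,0.001,0.022,-0.1,-0.4,0,0.06],
    [0,0.001,0.022,-0.1,-0.3,0,0.06],
    [0,0,0.02,0,0,0,0.06],
    [0,0,0.015,0,0,0,0.06],
    [0,0,0,0,0,0,0.06],
    [0,0,0,0,0,0,0.06]
  ]
}}

```text
t: 42.2
eef_pos: [0.5726, -0.1195, 0.0355]
eef_rot: [-0.002, 0.998, -0.068, -0.004]
force: [0.2, 0.5, 0.9]
grip_width: 0.0598
```

Run:
```python
from h import *
p0,r0,o=pose(); print(p0,o['grip_width'],r0.as_matrix().round(3).tolist())
plan([([.572,-.1195,.0225],Rdown(-97.6),2)])
```

```text
[ 0.57262305 -0.11951027  0.0355379 ] 0.059849440822203115 [[0.991, -0.135, -0.007], [-0.135, -0.991, 0.005], [-0.008, -0.004, -1.0]]
--to [ 0.572 -0.12   0.022] n 2
[-0.0003, 0.0001, 0.0065, -0.12, 0.23, -0.09]
[-0.0003, 0.0, 0.0065, -0.12, 0.23, -0.09]
```

Call:
{"method": "arm_command", "body": {
  "increments": [
    [0,0,0.006,-0.2,0.4,0,0.06],
    [0,0,0.006,0,0,0,0.06],
    [0,0,0,0,0,0,0.06],
    [0,0,0,0,0,0,0.06]
  ]
}}

```text
t: 42.7
eef_pos: [0.5742, -0.12, 0.025]
eef_rot: [0.0, 0.998, -0.068, 0.002]
force: [0.3, 0.5, -0.0]
grip_width: 0.0603
```

Call:
{"method": "arm_command", "body": {
  "increments": [
    [0,0,0,0,0,0,0.01],
    [0,0,0,0,0,0,0.01],
    [0,0,0,0,0,0,0.01],
    [0,0,0,0,0,0,0.01],
    [0,0,0,0,0,0,0.01]
  ]
}}

```text
t: 43.32
eef_pos: [0.5748, -0.1202, 0.0259]
eef_rot: [0.001, 0.998, -0.068, 0.002]
force: [-0.2, -1.1, 1.3]
grip_width: 0.0174
```

Run:
```python
from kin import *
p0,r0,o=pose(); print(p0,o['grip_width'],o['force'],r0.as_matrix().round(3).tolist())
T=np.array([.533,-.427,.20]); Q=Rdown(45)
plan([(p0+[0,0,.18],None,4),(T,Q,14)],)
q=np.array(o['joint_pos'])
for k in range(15):
    P=p0+[0,0,.18]; s=ik(P+(T-P)*k/14,Rdown(-97.6+142.6*k/14),[q]); q=s[0] if s else q; print(k,q.round(2) if s else 'NONE')
```

```text
[ 0.574753   -0.12019983  0.02589182] 0.017393781475740597 [-0.23611432 -1.08529203  1.25740934] [[0.991, -0.135, 0.005], [-0.135, -0.991, -0.001], [0.005, 0.001, -1.0]]
--to [ 0.575 -0.12   0.206] n 4
[0.0002, 0.0, -0.045, 0.0, 0.0, 0.0]
[0.0002, 0.0, -0.045, 0.0, 0.0, 0.0]
[0.0002, 0.0, -0.045, 0.0, 0.0, 0.0]
[0.0002, 0.0, -0.045, 0.0, 0.0, 0.0]
--to [ 0.533 -0.427  0.2  ] n 14
[0.0, 0.0221, 0.0004, 0.03, -0.0, -10.2]
[-0.0039, 0.0218, 0.0004, 0.03, -0.0, -10.2]
[-0.0077, 0.0207, 0.0004, 0.03, -0.0, -10.2]
[-0.0112, 0.019, 0.0004, 0.03, -0.0, -10.2]
[-0.0144, 0.0168, 0.0004, 0.03, -0.0, -10.2]
[-0.0172, 0.0139, 0.0004, 0.03, -0.0, -10.2]
[-0.0194, 0.0107, 0.0004, 0.03, -0.0, -10.2]
[-0.021, 0.0071, 0.0004, 0.03, -0.0, -10.2]
[-0.0219, 0.0032, 0.0004, 0.03, -0.0, -10.2]
[-0.0221, -0.0007, 0.0004, 0.03, -0.0, -10.2]
[-0.0216, -0.0046, 0.0004, 0.03, -0.0, -10.2]
[-0.0205, -0.0083, 0.0004, 0.03, -0.0, -10.2]
[-0.0187, -0.0118, 0.0004, 0.03, -0.0, -10.2]
[-0.0163, -0.015, 0.0004, 0.03, -0.0, -10.2]
0 [-0.34  0.15  1.65 -0.    1.34  1.36]
1 [-0.38  0.16  1.65 -0.    1.34  1.15]
2 [-0.41  0.16  1.64 -0.    1.34  0.93]
3 [-0.45  0.17  1.63 -0.    1.34  0.72]
4 [-0.49  0.18  1.62 -0.    1.34  0.51]
5 [-0.52  0.19  1.61  0.    1.34  0.29]
6 [-0.55  0.21  1.59  0.    1.34  0.08]
7 [-0.59  0.22  1.57 -0.    1.34 -0.13]
8 [-0.62  0.24  1.55 -0.    1.34 -0.34]
9 [-0.65  0.26  1.53  0.    1.35 -0.55]
10 [-0.68  0.28  1.51  0.    1.35 -0.75]
11 [-0.71  0.3   1.48  0.    1.36 -0.96]
12 [-0.74  0.33  1.45  0.    1.36 -1.17]
13 [-0.76  0.35  1.42  0.    1.37 -1.37]
14 [-0.79  0.38  1.39  0.    1.37 -1.58]
```

The grip closed at 17.4 mm because only the fingertips are on the handle. I open, go 4 mm deeper and grip again.

Call:
{"method": "arm_command", "body": {
  "increments": [
    [0,0,0,0,0,0,0.04],
    [0,0,0,0,0,0,0.04],
    [-0.002,0,0.005,0,0,0,0.04],
    [0,0,0,0,0,0,0.04],
    [0,0,0,0,0,0,0.04]
  ]
}}

```text
t: 43.95
eef_pos: [0.5723, -0.1198, 0.02]
eef_rot: [0.0, 0.998, -0.068, 0.002]
force: [0.3, 0.4, -0.1]
grip_width: 0.0398
```

Call:
{"method": "arm_command", "body": {
  "increments": [
    [0,0,0,0,0,0,0.01],
    [0,0,0,0,0,0,0.01],
    [0,0,0,0,0,0,0.01],
    [0,0,0,0,0,0,0.01]
  ]
}}

```text
t: 44.45
eef_pos: [0.5726, -0.1199, 0.0204]
eef_rot: [0.001, 0.998, -0.068, 0.002]
force: [0.1, 0.4, 0.4]
grip_width: 0.018
```

Call:
{"method": "arm_command", "body": {
  "increments": [
    [0,0,-0.02,0,0,0,0.01],
    [0,0,-0.04,0,0,0,0.01],
    [0,0,-0.045,0,0,0,0.01],
    [0,0,-0.045,0,0,0,0.01],
    [0,0,-0.03,0,0,0,0.01],
    [0,0,0,0,0,0,0.01]
  ]
}}

```text
t: 45.2
eef_pos: [0.5712, -0.1194, 0.2106]
eef_rot: [0.001, 0.998, -0.068, 0.003]
force: [-0.4, 1.1, -1.9]
grip_width: 0.0183
```

Call:
{"method": "arm_command", "body": {
  "increments": [
    [0,0.022,0,0,0,-7,0.01],
    [-0.004,0.022,0,0,0,-10.2,0.01],
    [-0.008,0.021,0,0,0,-10.2,0.01],
    [-0.011,0.019,0,0,0,-10.2,0.01],
    [-0.014,0.017,0,0,0,-10.2,0.01],
    [-0.017,0.014,0,0,0,-10.2,0.01],
    [-0.019,0.011,0,0,0,-10.2,0.01],
    [-0.021,0.007,0,0,0,-10.2,0.01]
  ]
}}

```text
t: 46.2
eef_pos: [0.5357, -0.2935, 0.1973]
eef_rot: [-0.006, 0.802, 0.597, -0.002]
force: [-0.1, 0.6, -1.5]
grip_width: 0.0181
```

Run:
```python
from h import *
p0,r0,o=pose(); print(p0,o['grip_width'],o['force'],r0.as_matrix().round(3).tolist())
plan([([.533,-.427,.20],Rdown(44.9),7)])
```

```text
[ 0.53574191 -0.29348018  0.19725772] 0.018090378103819707 [-0.14978963  0.6326875  -1.51505372] [[0.287, 0.958, -0.01], [0.958, -0.287, 0.009], [0.005, -0.012, -1.0]]
--to [ 0.533 -0.427  0.2  ] n 7
[-0.0184, 0.0051, -0.0006, -0.07, -0.09, -8.79]
[-0.0189, 0.0022, -0.0005, -0.07, -0.09, -8.79]
[-0.0191, -0.0007, -0.0005, -0.07, -0.09, -8.79]
[-0.0187, -0.0036, -0.0005, -0.07, -0.09, -8.79]
[-0.018, -0.0064, -0.0004, -0.07, -0.09, -8.79]
[-0.0168, -0.0091, -0.0004, -0.07, -0.09, -8.79]
[-0.0152, -0.0116, -0.0004, -0.07, -0.09, -8.79]
```

Call:
{"method": "arm_command", "body": {
  "increments": [
    [-0.018,0.005,0,0,0,-8.8,0.01],
    [-0.019,0.002,0,0,0,-8.8,0.01],
    [-0.019,-0.001,0,0,0,-8.8,0.01],
    [-0.019,-0.004,0,0,0,-8.8,0.01],
    [-0.018,-0.006,0,0,0,-8.8,0.01],
    [-0.017,-0.009,0,0,0,-8.8,0.01],
    [-0.011,-0.009,0,0,0,-6,0.01],
    [0,0,0,0,0,0,0.01]
  ]
}}

```text
t: 47.2
eef_pos: [0.5264, -0.4217, 0.1779]
eef_rot: [-0.018, 0.391, 0.92, 0.006]
force: [0.7, -0.2, -1.7]
grip_width: 0.018
```

Run:
```python
from h import *
p0,r0,o=pose(); print(p0,o['grip_width'],o['force'],r0.as_matrix().round(3).tolist())
p,d,K,M=shot('wrist'); W=cloud(d,K,M); H=cv2.cvtColor(p,cv2.COLOR_RGB2HSV); h,s,v=H[...,0],H[...,1],H[...,2]; save('w7',p)
red=((h<6)|(h>176))&(s>150)&(W[...,2]<.25)&(W[...,2]>.12)&(np.hypot(W[...,0]-p0[0],W[...,1]-p0[1])<.16); Q=W[red]
l=cv2.fitLine(Q.astype(np.float32),2,0,.01,.01).ravel(); print('turner axis',l,np.degrees(np.arctan2(l[1],l[0])),red.sum())
ax=l[:2]/np.hypot(*l[:2]); t=(Q[:,:2]-p0[:2])@ax; n=(Q[:,:2]-p0[:2])@[-ax[1],ax[0]]; print('along',t.min(),t.max(),'across mid',np.median(n))
# tray wall tops z~.062
wl=(W[...,2]>.054)&(W[...,2]<.07)&(h>55)&(h<95)&(s>80); B=W[wl][:,:2]; print('wall pts',wl.sum()); print(cv2.minAreaRect(B.astype(np.float32)))
O=np.array([.533,-.427])
for az in (-44,-45,-46):
    a=np.radians(az); x=np.array([np.cos(a),np.sin(a)]); y=np.array([-x[1],x[0]]); X=(B-O)@x; Y=(B-O)@y
    print(az,'x',np.percentile(X,[.5,99.5]).round(4),'eye y',np.percentile(Y[X<-.045],[1,99]).round(4) if (X<-.045).sum()>20 else '','blade y',np.percentile(Y[X>.045],[1,99]).round(4) if (X>.045).sum()>20 else '')
ye=(h>20)&(h<35)&(s>110)&(abs(W[...,2]-.022)<.006)&(W[...,1]<-.3); print('yellow',ye.sum(),cv2.minAreaRect(W[ye][:,:2].astype(np.float32)) if ye.sum()>20 else '')
```

```text
[ 0.52635642 -0.4217018   0.1779135 ] 0.017953656979624002 [ 0.65222499 -0.16079376 -1.67689435] [[-0.694, 0.719, -0.029], [0.719, 0.695, 0.025], [0.038, -0.003, -0.999]]
turner axis [-0.69489586  0.71910506 -0.00277522  0.50651896 -0.40131307  0.19322626] 134.01913 14905
along -0.05138877632277642 0.08877454658355763 across mid 0.00018940645982236943
wall pts 418
((0.523073673248291, -0.4623941481113434), (0.3737906813621521, 0.20064197480678558), 11.632164001464844)
-44 x [-0.0928  0.1404] eye y [-0.2087 -0.0178] blade y [-0.0462  0.0434]
-45 x [-0.0924  0.1405] eye y [-0.2096 -0.0194] blade y [-0.0454  0.0442]
-46 x [-0.0921  0.1407] eye y [-0.0213 -0.0206] blade y [-0.0445  0.045 ]
yellow 3582 ((0.5837187170982361, -0.37800633907318115), (0.23450756072998047, 0.080815389752388), 43.1854362487793)
```

View pics/w7.png

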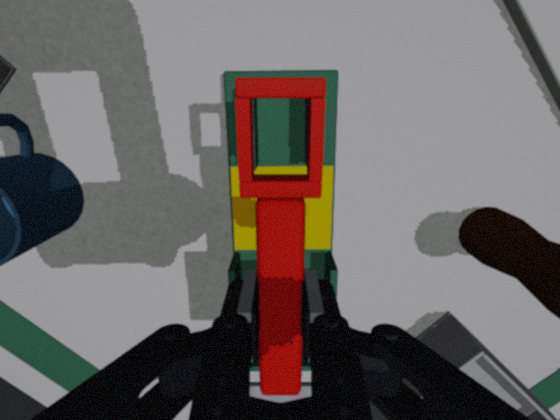

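The view shows the turner over the tray, eye (280,140) towards the narrow pocket and blade towards the wide one, with the yellow gap at x 231–333 centred on the handle. I level the tool, align it and lower it.

Run:
```python
from h import *
plan([([.5316,-.4256,.15],Rdown(44.4),2)])
```

```text
--to [ 0.532 -0.426  0.15 ] n 2
[-0.004, 0.0003, 0.0137, -0.08, -1.12, -0.21]
[-0.0038, 0.0003, 0.0138, -0.08, -1.12, -0.21]
```

Call:
{"method": "arm_command", "body": {
  "increments": [
    [-0.004,0,0.014,0,-1.1,-0.2,0.01],
    [-0.004,0,0.014,0,-1.1,-0.2,0.01],
    [0,0,0,0,0,0,0.01],
    [0,0,0,0,0,0,0.01]
  ]
}}

```text
t: 47.75
eef_pos: [0.5311, -0.4224, 0.1471]
eef_rot: [-0.002, 0.39, 0.921, -0.0]
force: [1.3, -0.0, -1.4]
grip_width: 0.018
```

Run:
```python
from h import *
p0,r0,o=pose(); print(p0,r0.as_matrix().round(3).tolist(),np.degrees(np.arctan2(*r0.as_matrix()[1::-1,1])))
p,d,K,M=shot('wrist'); W=cloud(d,K,M); H=cv2.cvtColor(p,cv2.COLOR_RGB2HSV); h,s,v=H[...,0],H[...,1],H[...,2]
red=((h<6)|(h>176))&(s>150)&(W[...,2]<.22)&(W[...,2]>.1)&(np.hypot(W[...,0]-p0[0],W[...,1]-p0[1])<.16); Q=W[red]
ex=r0.as_matrix()[:2,0]; ey=r0.as_matrix()[:2,1]; t=(Q[:,:2]-p0[:2])@ex; n=(Q[:,:2]-p0[:2])@ey
for lo,hi in((-.045,-.02),(.0,.045),(.05,.09)):
    k=(t>lo)&(t<hi); print(lo,hi,k.sum(),'across',np.percentile(n[k],[3,50,97]).round(4),'z',np.percentile(Q[k,2],[10,50,90]).round(4))
ye=(h>20)&(h<35)&(s>110)&(abs(W[...,2]-.022)<.008)&(np.hypot(W[...,0]-.533,W[...,1]+.427)<.08); B=W[ye][:,:2]
t=(B-p0[:2])@ex; n=(B-p0[:2])@ey; print('yellow along',np.percentile(t,[1,99]).round(4),'across',np.percentile(n,[1,99]).round(4))
for lo in(.005,.02,.035):
    k=abs(t-lo)<.004; print(lo,k.sum(),np.percentile(n[k],[1,99]).round(4) if k.sum() else '')
plan([([.5316,-.4256,.08],Rdown(44.4),4)])
```

```text
[ 0.5310707 -0.4223564  0.1470922] [[-0.696, 0.719, -0.004], [0.719, 0.696, 0.002], [0.004, -0.002, -1.0]] 44.0690199853177
-0.045 -0.02 1882 across [-0.0092 -0.0002  0.0092] z [0.1604 0.1614 0.1621]
0.0 0.045 5054 across [-0.0125 -0.0002  0.0097] z [0.1605 0.1615 0.1626]
0.05 0.09 5081 across [-0.0154  0.0001  0.0151] z [0.1577 0.1595 0.1604]
yellow along [-0.0423  0.0352] across [-0.0474  0.0425]
0.005 491 [-0.0473  0.0423]
0.02 302 [-0.0476  0.0422]
0.035 479 [-0.0474  0.0422]
--to [ 0.532 -0.426  0.08 ] n 4
[-0.0008, -0.0004, 0.0167, -0.03, -0.06, -0.08]
[-0.0007, -0.0005, 0.0167, -0.03, -0.06, -0.08]
[-0.0007, -0.0005, 0.0167, -0.03, -0.06, -0.08]
[-0.0007, -0.0005, 0.0167, -0.03, -0.06, -0.08]
```

Call:
{"method": "arm_command", "body": {
  "increments": [
    [-0.003,-0.0022,0.01,0,0,0,0.01],
    [0,0,0.015,0,0,0,0.01],
    [0,0,0.015,0,0,0,0.01],
    [0,0,0.015,0,0,0,0.01],
    [0,0,0,0,0,0,0.01],
    [0,0,0,0,0,0,0.01]
  ]
}}

```text
t: 48.55
eef_pos: [0.5311, -0.4259, 0.0876]
eef_rot: [-0.003, 0.391, 0.921, 0.0]
force: [-0.7, -0.4, -2.1]
grip_width: 0.0182
```

Run:
```python
from h import *
p0,r0,o=pose(); print(p0,o['force'],r0.as_matrix().round(3).tolist())
ex=np.array([-.696,.719]); ey=np.array([.719,.696]); T=np.array([.5311,-.4224])-.003*ex-.0022*ey; print(T)
plan([([*T,p0[2]],Rdown(44.07),1),([*T,.0255],Rdown(44.07),4)])
```

```text
[ 0.5310784  -0.42588804  0.0876156 ] [-0.68537123 -0.44460368 -2.07762153] [[-0.695, 0.719, -0.005], [0.719, 0.695, 0.003], [0.006, -0.002, -1.0]]
[ 0.5316062 -0.4260882]
--to [ 0.532 -0.426  0.088] n 1
[-0.0005, 0.0002, -0.0, -0.1, -0.32, -0.05]
--to [ 0.532 -0.426  0.026] n 4
[0.0, 0.0, 0.0155, 0.0, 0.0, 0.0]
[0.0, 0.0, 0.0155, 0.0, 0.0, 0.0]
[0.0, 0.0, 0.0155, 0.0, 0.0, 0.0]
[0.0, 0.0, 0.0155, 0.0, 0.0, 0.0]
```

Position is within 0.5 mm. I lower into the walls, check the force, then finish.

Call:
{"method": "arm_command", "body": {
  "increments": [
    [0,0,0.012,0,-0.3,0,0.01],
    [0,0,0.012,0,0,0,0.01],
    [0,0,0.01,0,0,0,0.01],
    [0,0,0,0,0,0,0.01]
  ]
}}

```text
t: 49.05
eef_pos: [0.5313, -0.4261, 0.0519]
eef_rot: [0.0, 0.391, 0.921, -0.001]
force: [0.7, 0.5, -1.7]
grip_width: 0.0177
```

Call:
{"method": "arm_command", "body": {
  "increments": [
    [0,0,0.01,0,0,0,0.01],
    [0,0,0.008,0,0,0,0.01],
    [0,0,0,0,0,0,0.01],
    [0,0,0,0,0,0,0.01]
  ]
}}

```text
t: 49.55
eef_pos: [0.5316, -0.4265, 0.033]
eef_rot: [0.0, 0.391, 0.921, -0.001]
force: [-0.0, -0.6, -1.1]
grip_width: 0.018
```

Run:
```python
from h import *
p0,r0,o=pose(); print(p0,o['force'],r0.as_matrix().round(3).tolist())
plan([([.5316,-.4261,.0255],Rdown(44.07),2)])
```

```text
[ 0.53155093 -0.42646339  0.03297132] [-0.02197073 -0.60154047 -1.09347886] [[-0.695, 0.719, -0.0], [0.719, 0.695, -0.003], [-0.002, -0.002, -1.0]]
--to [ 0.532 -0.426  0.026] n 2
[0.0001, 0.0002, 0.0037, -0.05, 0.05, -0.02]
[0.0001, 0.0001, 0.0037, -0.05, 0.05, -0.02]
```

Call:
{"method": "arm_command", "body": {
  "increments": [
    [0,0,0.003,0,0,0,0.01],
    [0,0,0.003,0,0,0,0.01],
    [0,0,0.001,0,0,0,0.01],
    [0,0,0,0,0,0,0.01]
  ]
}}

```text
t: 50.05
eef_pos: [0.532, -0.4269, 0.0263]
eef_rot: [0.001, 0.391, 0.921, -0.001]
force: [0.5, 0.3, -1.4]
grip_width: 0.0182
```

Call:
{"method": "arm_command", "body": {
  "increments": [
    [0,0,0,0,0,0,0.022],
    [0,0,0,0,0,0,0.028],
    [0,0,0,0,0,0,0.04],
    [0,0,0,0,0,0,0.04],
    [0,0,0,0,0,0,0.04],
    [0,0,-0.02,0,0,0,0.04],
    [0,0,-0.04,0,0,0,0.04],
    [0,0,-0.05,0,0,0,0.04]
  ]
}}

```text
t: 51.05
eef_pos: [0.5302, -0.4248, 0.1374]
eef_rot: [-0.002, 0.391, 0.921, -0.0]
force: [0.9, -0.9, 1.1]
grip_width: 0.04
```

Call:
{"method": "arm_command", "body": {
  "increments": [
    [0,0,-0.05,0,0,0,0.04],
    [0,0,-0.03,0,0,0,0.04],
    [0,0,0,0,0,0,0.04],
    [0,0,0,0,0,0,0.04]
  ]
}}

```text
t: 51.55
eef_pos: [0.5326, -0.4269, 0.2315]
eef_rot: [0.005, 0.39, 0.921, -0.003]
force: [-1.2, 0.2, -0.6]
grip_width: 0.0402
```

Run:
```python
from h import *
p0,r0,o=pose(); print(p0,o['force'],o['t'])
O=np.array([.533,-.427]); a=np.radians(-45.8); x=np.array([np.cos(a),np.sin(a)]); y=np.array([-x[1],x[0]])
ims=[]
for n in('wrist','top','side'):
    p,d,K,M=shot(n); W=cloud(d,K,M); H=cv2.cvtColor(p,cv2.COLOR_RGB2HSV); h,s,v=H[...,0],H[...,1],H[...,2]; ims.append(p)
    red=((h<6)|(h>176))&(s>150)&(W[...,2]<.06)&(W[...,2]>.02)&(np.hypot(W[...,0]-O[0],W[...,1]-O[1])<.13); Q=W[red]
    if len(Q)>20:
        X=(Q[:,:2]-O)@x; Y=(Q[:,:2]-O)@y; hd=abs(X)<.035
        print(n,len(Q),'x',np.percentile(X,[1,99]).round(4),'handle y',np.percentile(Y[hd],[3,50,97]).round(4),'z',np.percentile(Q[hd,2],[10,50,90]).round(4),'slope',np.polyfit(X[hd],Y[hd],1).round(3))
    for nm,m,b in (('blue',(h>105)&(h<125)&(s>120),0),('yel',(h>22)&(h<33)&(s>120),0)):
        m=m&(W[...,0]>.54)&(W[...,0]<.72)&(W[...,1]>0)&(W[...,1]<.15)&(W[...,2]>.05)&(W[...,2]<.3)
        if m.sum()>10: print(n,nm,rel(np.median(W[m],0),S,us).round(3),W[m][:,2].max().round(3))
    k=(h<20)&(v<110)&(W[...,2]>.13)&(W[...,2]<.165)&(np.hypot(W[...,0]-.69,W[...,1]+.306)<.06)
    if k.sum()>10: print(n,'mill',W[k].mean(0).round(3))
    k=((h<6)|(h>176))&(s>150)&(np.hypot(W[...,0]-.748,W[...,1]-.232)<.06)&(W[...,2]>.07)
    if k.sum()>10: print(n,'salt',np.median(W[k],0).round(3))
o=np.zeros((560,800,3),np.uint8); w=cv2.resize(ims[0],(400,300)); o[:300,:400]=w; o[:300,400:]=cv2.resize(ims[1][150:260,330:477],(400,300)); o[300:560,:364]=cv2.resize(ims[2][130:330,150:430],(364,260)); save('fin',o)
```

```text
[ 0.53259911 -0.42689593  0.23150505] [-1.21826086  0.24712864 -0.60684536] 51.55
wrist 2631 x [-0.0901  0.0479] handle y [-0.0095 -0.0009  0.0071] z [0.0378 0.0388 0.0398] slope [ 0.005 -0.001]
wrist mill [ 0.687 -0.313  0.14 ]
top 45 x [-0.0143  0.0474] handle y [-0.008  -0.0054 -0.0028] z [0.0372 0.0426 0.046 ] slope [ 0.006 -0.005]
top blue [-0.061  0.002  0.009] 0.28
top yel [-0.106  0.     0.012] 0.277
top mill [ 0.692 -0.307  0.147]
top salt [0.749 0.232 0.091]
side 55 x [-0.0578  0.0428] handle y [-0.0086  0.004   0.0087] z [0.0316 0.0406 0.0422] slope [-0.01   0.002]
side blue [-0.06   0.011 -0.041] 0.274
side yel [-0.106  0.011 -0.047] 0.273
side mill [ 0.688 -0.299  0.143]
side salt [0.743 0.241 0.09 ]
```

View pics/fin.png

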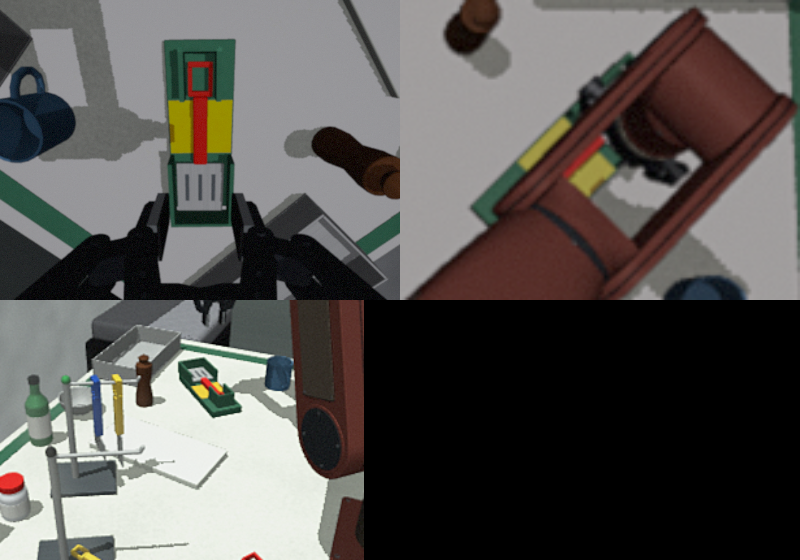

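```bash
python3 -c "
from h import *
print(env.close_job())"
```

```text
the job is handed in; nothing more can be done
None
```

The job is handed in at about 51.6 s of the 72 s allowed. I did every step in order and dropped nothing. The hand-in gave no verdict.

- **Front utensils:** I moved the blue scraper, then the yellow palette, by their eyes to the spare hook. They hang there let go, at about −60 and −106 mm from the post axis.
- **Turner, an extra stop:** I could not grip the turner's handle on the crowded hook and still pull it off, because that hook is too close to the base. I hung it for a moment on the spare hook's tip, gripped the handle there at 40°, and laid it flat on the board.
- **Tray:** I let the turner go on the board, took it again from above, and set it in the tray with the eye in the narrow pocket.

**Last checks:**
- **Turner:** its handle top is 39 mm above the table (40 expected). Red parts run from −90 to +48 mm along the tray (−92 to +50 expected). It is about 1 mm off centre and within 1° of the tray's axis.
- **Bystanders and arm:** the mill and the salt jar stayed where they were, within measuring error. The arm is clear of everything.

**Disagreements:**
- The top and side views disagreed on the handle's sideways position (−5 and +4 mm), but the arm partly hid it from the top and few pixels were usable in either. I relied on the close wrist view.
- The grip on the handle from above read 18 mm instead of 20 mm, because only the fingertips held it. Nothing slipped.
- The loose look-alike utensils fell over early in the run. The arm was not reaching for them and I saw no contact, and I left them where they lay.

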